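# Hang up the tools from the kitchen tool chest

### The job

Swing the lid of the wooden tool chest right back so that it stays open by itself, lift out every kitchen tool standing in it and hang each one by its eye on a free peg of the rack, one tool to a peg. Then shut the lid again. Leave the paddle that already hangs on the rack on its peg, and do not knock over or shift the jars, tin, shaker, soap and timer standing around.

Things in the scene. Friction and masses are not known exactly. Their poses are not given: they have to be found in the camera images.
- chest: wooden chest fixed to the table, turned up to 0.2 rad. Axes: x from its front to the hinge side, y along the hinge, z up. Origin: centre of its underside. In mm: 142 deep (x), 110 wide, rim 98 high, walls 6, floor 6 thick. Four crosswise slots at x = -52, -22, 8, 38, each 13 wide, 58 long, 40 deep: tools stand in them blade down, leaning up to 0.1 rad, handles above the rim
- lid_hinge (a point): middle of the lid's hinge line, on the far rim of the chest (98 mm above the table, 71 mm behind its centre); axes of the chest
- lid (a joint): lid angle in rad: 0 shut, 1.68 at its open stop. The lid is a 41 mm deep hood of 0.25 to 0.4 kg on a free hinge: let go below about 1.1 it falls shut, beyond about 1.3 it falls back on its stop and stays open
- lid_lug (a point): middle of the pull lug on the lid's front: a dark wooden block, in mm 22 wide (y), 13 thick, sticking out 33 from the front. With the lid shut this point is 162 in front of the hinge line and 18 above it. Its axes turn with the lid; y stays parallel to the hinge line
- rack: wooden peg rack fixed to the table; origin: centre of its foot. x from peg tips to rail, y along the rail, z up; turned up to 0.14 rad. In mm: foot board 14 thick, 122 deep (x from -46 to 76). The rail (302 long) has its face at x = 40, from 112 to 158 above the table, and carries five pegs 66 apart
- turner_mid (a point): slotted turner, pale wood, blade 54 wide; in mm: 119 tall, 8-10 thick; blade to 50 above its foot, neck 28 wide x 10 from 50 to 90, eye ring 32 across with a 20 hole centred 103 above the foot. Point: centre, 61 above the foot. z from blade to eye, y across the width, x through thickness and hole. 35-140 g. May be absent
- scraper_mid (a point): dough scraper, broad steel blade 54 wide; in mm: 119 tall, 8-10 thick; blade to 50 above its foot, neck 28 wide x 10 from 50 to 90, eye ring 32 across with a 20 hole centred 103 above the foot. Point: centre, 61 above the foot. z from blade to eye, y across the width, x through thickness and hole. 35-140 g. May be absent
- grater_mid (a point): hand grater, steel blade 50 wide with raised teeth; in mm: 119 tall, 8-10 thick; blade to 50 above its foot, neck 28 wide x 10 from 50 to 90, eye ring 32 across with a 20 hole centred 103 above the foot. Point: centre, 61 above the foot. z from blade to eye, y across the width, x through thickness and hole. 35-140 g. May be absent
- spatula_mid (a point): flared spatula, mid-brown wood, blade 52 wide at its foot, 34 above; in mm: 119 tall, 8-10 thick; blade to 50 above its foot, neck 28 wide x 10 from 50 to 90, eye ring 32 across with a 20 hole centred 103 above the foot. Point: centre, 61 above the foot. z from blade to eye, y across the width, x through thickness and hole. 35-140 g. May be absent
- paddle0_mid (a point): ribbed butter paddle, pale wood, blade 48 wide, otherwise as the other tools (119 mm tall, same handle, eye, axes, centre point); hangs on peg0 from the start when present. One of the three paddles is present, the others are absent
- paddle1_mid (a point): ribbed butter paddle, pale wood, blade 48 wide, otherwise as the other tools (119 mm tall, same handle, eye, axes, centre point); hangs on peg2 from the start when present. One of the three paddles is present, the others are absent
- paddle2_mid (a point): ribbed butter paddle, pale wood, blade 48 wide, otherwise as the other tools (119 mm tall, same handle, eye, axes, centre point); hangs on peg3 from the start when present. One of the three paddles is present, the others are absent
- peg0 (a point): peg 0 of the rack, counted from the left (+y): this point is on its axis 40 mm from the rail's face. The peg is level, 8 thick, and sticks out 72 from the rail; its tip is a ball 13 across, centred 26 in front (-x) of this point. Axes of the rack
- peg1 (a point): peg 1 of the rack, counted from the left (+y): this point is on its axis 40 mm from the rail's face. The peg is level, 8 thick, and sticks out 72 from the rail; its tip is a ball 13 across, centred 26 in front (-x) of this point. Axes of the rack
- peg2 (a point): peg 2 of the rack, counted from the left (+y): this point is on its axis 40 mm from the rail's face. The peg is level, 8 thick, and sticks out 72 from the rail; its tip is a ball 13 across, centred 26 in front (-x) of this point. Axes of the rack
- peg3 (a point): peg 3 of the rack, counted from the left (+y): this point is on its axis 40 mm from the rail's face. The peg is level, 8 thick, and sticks out 72 from the rail; its tip is a ball 13 across, centred 26 in front (-x) of this point. Axes of the rack
- peg4 (a point): peg 4 of the rack, counted from the left (+y): this point is on its axis 40 mm from the rail's face. The peg is level, 8 thick, and sticks out 72 from the rail; its tip is a ball 13 across, centred 26 in front (-x) of this point. Axes of the rack
- timer: wind-up kitchen timer, 72 across, 62 high (mm), a bystander; origin at the centre of its foot
- jar: storage jar, 63 across, 94 high (mm), a bystander; origin at the centre of its foot
- tin: food tin, 58 across, 72 high (mm), a bystander; origin at the centre of its foot
- shaker: sugar shaker, 70 across, 127 high (mm), a bystander; origin at the centre of its foot
- jar_tea: jar with yellow lid, 60 across, 80 high (mm), a bystander; origin at the centre of its foot
- soap: dish soap bottle, 72x45, 175 high (mm), a bystander; origin at the centre of its foot

How it is judged:
On the way:
1. the lid stands open past its balance point with nothing holding it (value of joint lid above 1.4 rad and contact force between the fingers and anything else below 0.5 N), for 0.3 s.
At the end, for the whole second after the job is handed in: every tool that was in the chest and the paddle hang upright (within 0.35 rad) by their eyes on pegs (centre within 36 mm of the peg's point seen from above, 80 to 125 mm above the table), each on a peg of its own (over 45 mm apart), and the lid is shut (below 0.05 rad) (value of joint lid below 0.05 rad and (horizontal distance between turner_mid and peg0 below 0.036 m or horizontal distance between turner_mid and peg1 below 0.036 m or horizontal distance between turner_mid and peg2 below 0.036 m or horizontal distance between turner_mid and peg3 below 0.036 m or horizontal distance between turner_mid and peg4 below 0.036 m) and angle between each of turner_mid, scraper_mid, grater_mid, spatula_mid, paddle0_mid, paddle1_mid, paddle2_mid's own z axis and vertical below 0.35 rad and height (world z) of turner_mid between 0.08 and 0.125 m and (horizontal distance between scraper_mid and peg0 below 0.036 m or horizontal distance between scraper_mid and peg1 below 0.036 m or horizontal distance between scraper_mid and peg2 below 0.036 m or horizontal distance between scraper_mid and peg3 below 0.036 m or horizontal distance between scraper_mid and peg4 below 0.036 m) and height (world z) of scraper_mid between 0.08 and 0.125 m and (horizontal distance between grater_mid and peg0 below 0.036 m or horizontal distance between grater_mid and peg1 below 0.036 m or horizontal distance between grater_mid and peg2 below 0.036 m or horizontal distance between grater_mid and peg3 below 0.036 m or horizontal distance between grater_mid and peg4 below 0.036 m) and height (world z) of grater_mid between 0.08 and 0.125 m and (horizontal distance between spatula_mid and peg0 below 0.036 m or horizontal distance between spatula_mid and peg1 below 0.036 m or horizontal distance between spatula_mid and peg2 below 0.036 m or horizontal distance between spatula_mid and peg3 below 0.036 m or horizontal distance between spatula_mid and peg4 below 0.036 m) and height (world z) of spatula_mid between 0.08 and 0.125 m and (horizontal distance between paddle0_mid and peg0 below 0.036 m or horizontal distance between paddle0_mid and peg1 below 0.036 m or horizontal distance between paddle0_mid and peg2 below 0.036 m or horizontal distance between paddle0_mid and peg3 below 0.036 m or horizontal distance between paddle0_mid and peg4 below 0.036 m) and height (world z) of paddle0_mid between 0.08 and 0.125 m and (horizontal distance between paddle1_mid and peg0 below 0.036 m or horizontal distance between paddle1_mid and peg1 below 0.036 m or horizontal distance between paddle1_mid and peg2 below 0.036 m or horizontal distance between paddle1_mid and peg3 below 0.036 m or horizontal distance between paddle1_mid and peg4 below 0.036 m) and height (world z) of paddle1_mid between 0.08 and 0.125 m and (horizontal distance between paddle2_mid and peg0 below 0.036 m or horizontal distance between paddle2_mid and peg1 below 0.036 m or horizontal distance between paddle2_mid and peg2 below 0.036 m or horizontal distance between paddle2_mid and peg3 below 0.036 m or horizontal distance between paddle2_mid and peg4 below 0.036 m) and height (world z) of paddle2_mid between 0.08 and 0.125 m and horizontal distance between turner_mid and scraper_mid above 0.045 m and horizontal distance between each of turner_mid, scraper_mid and grater_mid above 0.045 m and horizontal distance between each of turner_mid, scraper_mid, grater_mid and spatula_mid above 0.045 m and horizontal distance between each of turner_mid, scraper_mid, grater_mid, spatula_mid and paddle0_mid above 0.045 m and horizontal distance between each of turner_mid, scraper_mid, grater_mid, spatula_mid and paddle1_mid above 0.045 m and horizontal distance between each of turner_mid, scraper_mid, grater_mid, spatula_mid and paddle2_mid above 0.045 m); the robot touches nothing.
It fails at once if a bystander is shifted more than 4 cm (distance of any of timer, jar, tin, shaker, jar_tea, soap from where it was at the start of the episode above 0.04 m).
It fails at once if the hanging paddle falls (height (world z) of any of paddle0_mid, paddle1_mid, paddle2_mid below 0.05 m).
Of turner, scraper, grater, spatula only 3 to 4 are there at a start; the rules pass over those that are not, and their reading is None.
Of paddle0, paddle1, paddle2 only 1 to 1 are there at a start; the rules pass over those that are not, and their reading is None.
At some moment in a run one of turner, scraper, grater, spatula may be knocked a few centimetres aside while the robot is not near it.
Once in a run the grip may slacken for a moment while it holds something.
It also fails if it takes over 210 s, if anything falls off the work surface, if the arm or the gripper's body presses on something with over 40 N, if the wrist force passes 120 N, or if a joint passes its speed limit or range.

### The arm

A 7-joint arm with a two-finger parallel gripper is mounted at the origin on a cart in front of the work surface, level with it; the furniture and walls round the work are solid. World frame = base frame: x ahead of the robot, y to its left, z up, the work surface at z = 0. Lengths are in m, angles in rad, forces in N, time in s.
With the tool pointing down it reaches from about 0.35 to 0.9 m from the base axis. Payload 8.1 kg.
Tool frame: the origin (TCP) lies between the finger pads; the fingertips stand 14 mm ahead of it and the grasp point (between the pads) lies 5 mm behind it; z points along the fingers, y is the line along which they close (so a half turn about z gives the same grasp; the last joint's range is limited). The gripper opens to 92 mm and grips with 3 to 60 N. Pads are 19 mm wide; open, the fingers measure 130 mm over their backs; the gripper's body (75 mm by 190 mm) begins 47 mm behind the grasp point.
Start: joints at [1.23, 0.434, 0.025, 1.573, -0.012, 1.134, -0.075], TCP at [0.147, -0.607, 0.241] pointing down, gripper open.
Joint ranges: [-2.62, 2.62], [-0.44, 2.09], [-1.27, 1.32], [0.08, 2.57], [-1.32, 4.46], [0.12, 2], [-2.74, 2.74]. Speed limits (rad/s): [2.22, 2.22, 3.01, 3.01, 3.14, 3.14, 3.14].

### API

Orientations are given as a rotation vector (axis times angle).
In Python, from cell import telemetry, vision, ticket gives the robot as it stands.
- The arm moves only by the tool servo_tool, never from a script. Its arguments are lists of equal length, an entry for each row: "offset": the shift along the tool's x, y, z in mm, a list of three; "delta_rot": the turn, a rotation vector about the tool's x, y, z in rad, a list of three; "claw": the finger opening in mm, from 0 to 91.8. In form: {"offset": [[tx, ty, tz], ...], "delta_rot": [[ax, ay, az], ...], "claw": [claw, ...]}. A call has 1 to 8 rows; each row is the pose to reach, as a shift and turn from the pose commanded when the call began, along the tool's axes at that moment; what a row does not reach only later rows make up. A row lasts 1/8 s, in which the tool goes at most 62.5 mm and 10.7 degrees, less where a joint would pass 70% of its speed; a pose out of reach is approached as far as the arm can. A call with a gripper value outside its range is refused whole. The fingers move at their own pace and stop on an object; "force" is the grip in N (left out, the last holds). Time passes only in rows, so rows that repeat a pose let the fingers close. It gives the time, the measured TCP pose, the force, the opening and the grip force at its end, in the units of the state.
- telemetry.state(): the state, without advancing time (a new reading comes with each control period).
- vision.get_image(name): name is "scene" or "side" or "wrist"; returns the picture (480x640x3 uint8, red, green, blue); there is no depth.
- vision.camera_model(name): a dict with "camera_matrix" (3x3 intrinsics, pixels), "camera_from_world" (4x4, takes a point from world to camera coordinates); the wrist camera has in their place "hand_eye" (4x4, takes a point from camera to tool coordinates, whose origin is the TCP and whose axes are the flange's). Camera axes: x right, y up, looking along -z (the intrinsics and any distortion apply to the point x, -y, -z); pixel columns grow to the right and rows downward; lengths in m; the calibration is good to about 2 mm. The wrist camera is an equidistant fisheye: a pixel r from the principal point sees the ray r / f radians off the axis. A picture is of the moment at which its call begins: read the wrist's pose just before it. camera_model takes no time and is no camera call.
- ticket.finish_job(): hands the job in; it is judged then, once.
The state is a dict: "clock": time; "qpos": joint angles; "qvel": joint speeds; "effort": joint torques, N m; "tcp_pos": TCP position; "tool_rot": TCP orientation; "force": force on the tool from outside, world axes, zero at the start; "ft_torque": the same for the moment, N m; "gripper_width": finger opening in m; "gripper_force": force on a finger pad.
Only numpy, scipy, OpenCV 4.12 (cv2) and the standard library are available. Lean on these libraries where they do the work, as an engineer would, in place of code of your own. Each camera call takes 0.05 s, during which the arm holds its last target. There are 200 camera calls.

## Working session

There is one attempt and no reset: what is moved stays moved. The work goes in short steps, Python scripts to look and compute and a tool call to move; the robot and the scene stay as the last step left them, time stands still between calls to the robot, and variables do not carry over. Pictures are saved under pics/ and viewed, at most 14 in all, crops included, and the job is handed in when it is done.

Besides the shell and the picture viewer there is one more tool, called after ">>>" as name(argument=value, ...) on one line, values as JSON. servo_tool: Moves the arm, as the interface text tells. Its arguments: {"type":"object","properties":{"offset":{"type":"array","items":{"type":"array","items":{"type":"number"}}},"delta_rot":{"type":"array","items":{"type":"array","items":{"type":"number"}}},"claw":{"type":"array","items":{"type":"number"}},"force":{"type":"number"}},"required":["offset","delta_rot","claw"]}

```bash
ls; mkdir -p pics; python3 - <<'E'
from cell import telemetry, vision
import cv2,json
s=telemetry.state();print(s)
for n in("scene","side"):
    im=vision.get_image(n);cv2.imwrite(f"pics/{n}0.png",im[...,::-1]);m=vision.camera_model(n);print(n,m)
print(vision.camera_model("wrist"))
E
```

```text
pics
{'clock': 0.0, 'qpos': array([ 1.23040889,  0.43521901,  0.02499297,  1.5740764 , -0.01162899,
        1.13399555, -0.07509362]), 'qvel': array([ 0.00081349, -0.0003356 , -0.00110297, -0.00043123,  0.00168617,
       -0.00138355,  0.0008597 ]), 'effort': array([ 1.45948001e-03, -6.67827272e+01,  9.85720418e-01, -3.14458466e+01,
       -6.04983210e-02,  4.29728057e-02,  9.63029242e-05]), 'tcp_pos': array([ 0.14705273, -0.60696152,  0.23995565]), 'tool_rot': array([-3.11792018e+00, -3.72309704e-01,  4.80534638e-04]), 'force': array([-0.75235193,  0.03516312,  0.02340116]), 'ft_torque': array([-0.03828534,  0.02617335,  0.03308996]), 'gripper_force': 0.0, 'gripper_width': 0.09163116308637466}
scene {'camera_matrix': array([[525.69556166,   0.        , 332.57466203],
       [  0.        , 525.69556166, 241.81320241],
       [  0.        ,   0.        ,   1.        ]]), 'camera_from_world': array([[-0.64255431, -0.76596862,  0.02039679,  0.38252951],
       [ 0.40412054, -0.31615156,  0.85833256, -0.28826481],
       [-0.65100733,  0.55976805,  0.5126882 , -1.01011391],
       [ 0.  
[... 321 characters left out ...]
12153997, -0.62866153,  0.76812285, -0.11915751],
       [-0.1605496 ,  0.75121851,  0.6402301 , -0.95897775],
       [ 0.        ,  0.        ,  0.        ,  1.        ]])}
{'camera_matrix': array([[371.64829954,   0.        , 319.42033166],
       [  0.        , 371.64829954, 242.7726807 ],
       [  0.        ,   0.        ,   1.        ]]), 'hand_eye': array([[-1.13549515e-03,  9.54444443e-01,  2.98386522e-01,
         8.11682276e-02],
       [ 9.99999355e-01,  1.08004686e-03,  3.50718576e-04,
         1.30251933e-03],
       [ 1.24699689e-05,  2.98386728e-01, -9.54445054e-01,
        -1.43919126e-01],
       [ 0.00000000e+00,  0.00000000e+00,  0.00000000e+00,
         1.00000000e+00]])}
```

View pics/scene0.png

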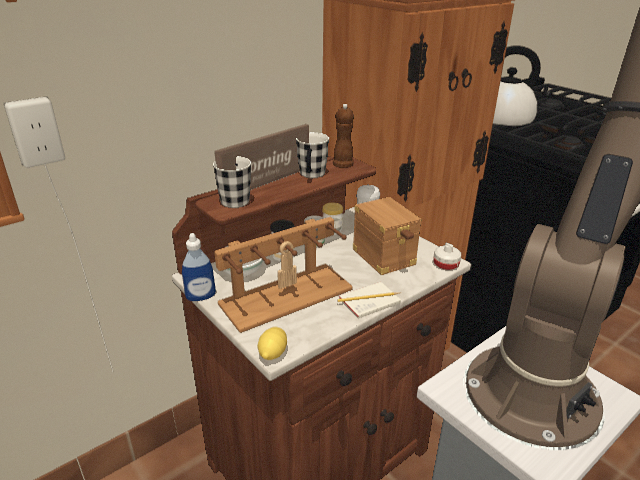

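View pics/side0.png

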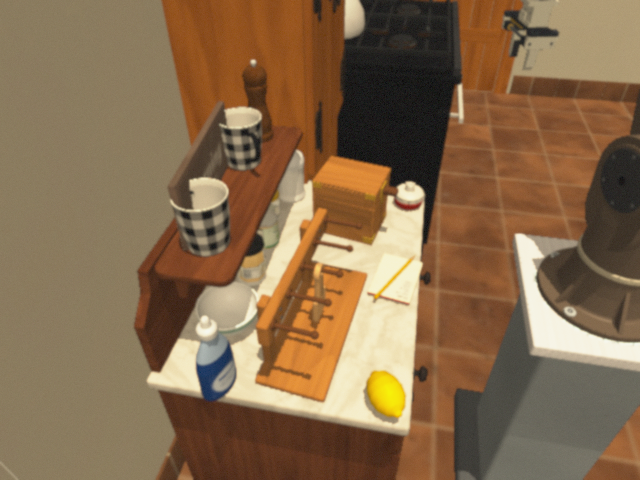

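The scene picture shows the chest at about (387,235) with its lug at (405,236), and the rack from (222,265) to (350,290), with the paddle on the middle peg (288,265). The side picture shows the same layout, with the chest at (350,198). I'll zoom in on both.

```bash
python3 - <<'E'
import cv2
a=cv2.imread('pics/scene0.png')[180:340,200:460];cv2.imwrite('pics/c1.png',cv2.resize(a,None,fx=3,fy=3,interpolation=cv2.INTER_CUBIC))
a=cv2.imread('pics/side0.png')[145:395,225:445];cv2.imwrite('pics/c2.png',cv2.resize(a,None,fx=2.4,fy=2.4,interpolation=cv2.INTER_CUBIC))
E
```

```text
(no output)
```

View pics/c1.png

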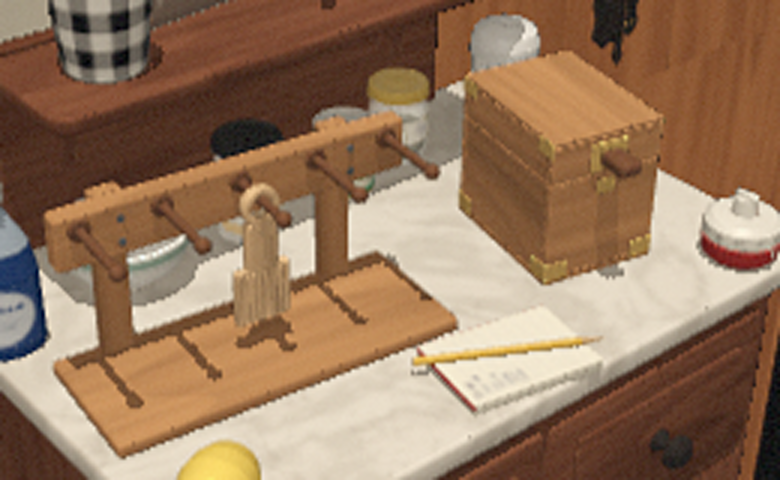

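View pics/c2.png

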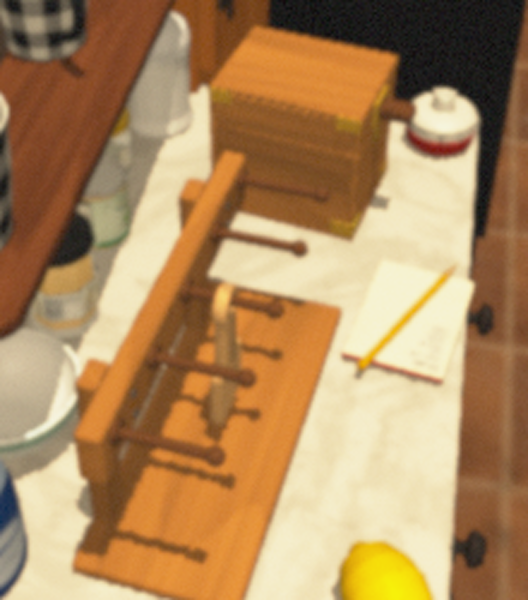

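```bash
cat > h.py <<'E'
import numpy as np,cv2
from cell import telemetry,vision
from scipy.spatial.transform import Rotation as R
def ray(n,px):
    m=vision.camera_model(n);K=m['camera_matrix'];T=m['camera_from_world']
    d=np.array([(px[0]-K[0,2])/K[0,0],-(px[1]-K[1,2])/K[1,1],-1]);Rm=T[:3,:3]
    return -Rm.T@T[:3,3],Rm.T@d
def tri2(rays):
    A=np.zeros((3,3));b=np.zeros(3)
    for o,d in rays:
        d=d/np.linalg.norm(d);P=np.eye(3)-np.outer(d,d);A+=P;b+=P@o
    p=np.linalg.solve(A,b);e=max(np.linalg.norm(np.cross(p-o,d/np.linalg.norm(d))) for o,d in rays);return p,e
def plane(r,z): o,d=r;return o+d*(z-o[2])/d[2]
def wray(px,pose=None):
    m=vision.camera_model('wrist');K=m['camera_matrix'];H=m['hand_eye']
    s=pose or telemetry.state();Rt=R.from_rotvec(s['tool_rot']).as_matrix()
    v=np.array([px[0]-K[0,2],px[1]-K[1,2]]);r=np.linalg.norm(v);t=r/K[0,0]
    d=np.array([np.sin(t)*v[0]/r,-np.sin(t)*v[1]/r,-np.cos(t)])
    return np.array(s['tcp_pos'])+Rt@H[:3,3],Rt@(H[:3,:3]@d)
def proj(n,P):
    m=vision.camera_model(n);K=m['camera_matrix'];T=m['camera_from_world'];c=T[:3,:3]@P+T[:3,3]
    return np.array([K[0,2]+K[0,0]*c[0]/-c[2],K[1,2]-K[1,1]*c[1]/-c[2]])
def move(target,rotm=None):
    "offset (mm, tool axes) and rotvec from present pose to target"
    s=telemetry.state();Rt=R.from_rotvec(s['tool_rot'])
    o=Rt.inv().apply(np.array(target)-s['tcp_pos'])*1000
    d=(Rt.inv()*rotm).as_rotvec() if rotm is not None else np.zeros(3)
    return o.round(1),d.round(3)
E
python3 - <<'E'
from h import *
sc=lambda x,y:ray('scene',(x/3+200-.33,y/3+180-.33)); sd=lambda x,y:ray('side',(x/2.4+225-.3,y/2.4+145-.3))
np.set_printoptions(precision=4,suppress=True)
for i,(a,b) in enumerate([((118,270),(216,455)),((203,243),(247,377)),((285,217),(274,306)),((361,194),(300,248)),((432,170),(322,194))]):
    print('ball',i,*tri2([sc(*a),sd(*b)]),plane(sc(*a),.145))
for n,a,b in [('FL',(552,142),(362,130)),('FR',(660,120),(398,60)),('BR',(570,52),(258,28)),('BL',(466,75),(212,95)),('lug',(630,165),(406,107))]:
    print(n,*tri2([sc(*a),sd(*b)]),plane(sc(*a),.139),plane(sd(*b),.139))
for a in [(545,280),(648,250),(463,213)]: print('foot',plane(sc(*a),0))
for a in [(55,365),(122,455),(457,325),(385,255)]: print('rackfoot',plane(sc(*a),0.014))
print('timer',plane(sc(740,255),.03), 'lug end',plane(sc(626,165),.116))
for a in [(24,355)]:print('soap',plane(sc(*a),0))
for a in [(247,150),(140,270),(505,50),(397,90)]:print(plane(sc(*a),.08))
E
```

```text
ball 0 [0.5123 0.3261 0.1473] 0.0004122140750275068 [0.5158 0.3239 0.145 ]
ball 1 [0.5057 0.2604 0.1467] 0.0002367905831798062 [0.5082 0.2587 0.145 ]
ball 2 [0.4997 0.1924 0.1457] 0.0002698466116168114 [0.5003 0.1922 0.145 ]
ball 3 [0.4914 0.1281 0.1449] 0.00010244059193689004 [0.4914 0.128  0.145 ]
ball 4 [0.4841 0.0638 0.1459] 0.00022077876550417346 [0.4855 0.0624 0.145 ]
FL [ 0.4644 -0.0447  0.1376] 0.004498761260777626 [ 0.4674 -0.0503  0.139 ] [ 0.4638 -0.035   0.139 ]
FR [ 0.444  -0.1545  0.135 ] 0.0004798835345033658 [ 0.4388 -0.1477  0.139 ] [ 0.4439 -0.149   0.139 ]
BR [ 0.5797 -0.1849  0.1361] 0.00015442032352837366 [ 0.5755 -0.1802  0.139 ] [ 0.5789 -0.1804  0.139 ]
BL [ 0.6009 -0.0755  0.1343] 0.0037460554637528255 [ 0.5987 -0.0755  0.139 ] [ 0.5982 -0.0623  0.139 ]
lug [ 0.4311 -0.1074  0.1154] 0.0015457501216158793 [ 0.403  -0.0727  0.139 ] [ 0.4305 -0.0757  0.139 ]
foot [ 0.4699 -0.0581  0.    ]
foot [ 0.447  -0.1629  0.    ]
foot [ 0.5942 -0.0756  0.    ]
rackfoot [0.6067 0.3352 0.014 ]
rackfoot [0.4847 0.3503 0.014 ]
rackfoot [0.4538 0.058  0.014 ]
rackfoot [0.5682 0.0384 0.014 ]
timer [ 0.3639 -0.1818  0.03  ] lug end [ 0.431  -0.1013  0.116 ]
soap [0.6502 0.3396 0.    ]
[0.6935 0.0918 0.08  ]
[0.5915 0.2637 0.08  ]
[ 0.7009 -0.2228  0.08  ]
[ 0.7004 -0.084   0.08  ]
```

```bash
python3 - <<'E'
from h import *
def down(yaw,tilt=0): return R.from_euler('z',yaw)*R.from_euler('x',np.pi)*R.from_euler('y',tilt)
print(down(0.237).as_rotvec(),R.from_rotvec(telemetry.state()['tool_rot']).as_matrix().round(2))
print(move([.40,-.11,.36],down(-.19)))
open('h.py','a').write("def down(yaw,tilt=0): return R.from_euler('z',yaw)*R.from_euler('x',np.pi)*R.from_euler('y',tilt)\n")
E
```

```text
[3.11956094e+00 3.71408069e-01 2.27421852e-17] [[ 0.97  0.24 -0.  ]
 [ 0.24 -0.97  0.  ]
 [-0.   -0.   -1.  ]]
(array([ 362.8, -423.6, -119.4]), array([-0.001,  0.   ,  0.428]))
```

>>> servo_tool(offset=[[120,-140,-119],[180,-210,-119],[240,-280,-119],[300,-350,-119],[340,-400,-119],[363,-424,-119],[363,-424,-119],[363,-424,-119]], delta_rot=[[0,0,0.1],[0,0,0.2],[0,0,0.3],[0,0,0.428],[0,0,0.428],[0,0,0.428],[0,0,0.428],[0,0,0.428]], claw=[60,60,60,60,60,60,60,60])

```text
clock: 1.1
tcp_pos: [0.3657, -0.1761, 0.3513]
tool_rot: [3.127, -0.299, 0.0]
force: [1.3, -1.5, -0.9]
gripper_width: 0.0601
gripper_force: 0.0
```

>>> servo_tool(offset=[[0,0,0],[0,0,0],[0,0,0]], delta_rot=[[0,0,0],[0,0,0],[0,0,0]], claw=[60,60,60])

```text
clock: 1.48
tcp_pos: [0.3647, -0.1793, 0.3507]
tool_rot: [3.127, -0.302, -0.001]
force: [-0.6, 0.3, 0.2]
gripper_width: 0.0599
gripper_force: 0.0
```

```bash
python3 - <<'E'
from h import *
s=telemetry.state();print(s['clock'],s['tcp_pos'],s['tool_rot'],s['qpos'].round(2))
im=vision.get_image('wrist');cv2.imwrite('pics/w1.png',im[...,::-1])
import pickle;pickle.dump(s,open('w1.pkl','wb'))
E
```

```text
1.475 [ 0.36467396 -0.17925667  0.35072299] [ 3.12697375e+00 -3.02308876e-01 -1.20530648e-03] [ 0.59  0.01 -0.26  1.86  0.    1.28 -1.44]
```

View pics/w1.png

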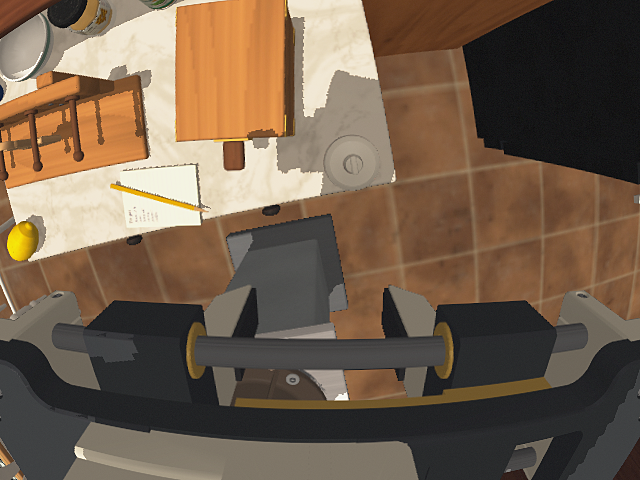

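The wrist picture shows the lug at (223–244, 142–170) and the lid's front top edge from (176,138) to (287,135).

```bash
python3 - <<'E'
from h import *
import pickle;s=pickle.load(open('w1.pkl','rb'));np.set_printoptions(precision=4,suppress=True)
for n,p,z in [('lugmid',(234,156),.1225),('lugtipL',(223,170),.1225),('lugtipR',(244,170),.1225),('FL',(176,138),.139),('FR',(287,135),.139),('BL',(177,5),.139),('timer',(352,163),.055)]+[('ball',(9,182),.146),('ball',(37,168),.146),('ball',(79,157),.146)]:
    print(n,plane(wray(p,s),z))
print(s['qpos'])
E
```

```text
lugmid [ 0.4372 -0.1065  0.1225]
lugtipL [ 0.4258 -0.0919  0.1225]
lugtipR [ 0.4209 -0.1135  0.1225]
FL [ 0.4696 -0.056   0.139 ]
FR [ 0.4461 -0.1651  0.139 ]
BL [ 0.6059 -0.0833  0.139 ]
timer [ 0.399  -0.2263  0.055 ]
ball [0.4883 0.1853 0.146 ]
ball [0.4897 0.1286 0.146 ]
ball [0.4828 0.0611 0.146 ]
[ 0.5913  0.0055 -0.2647  1.8561  0.0017  1.281  -1.4374]
```

```bash
cat >> h.py <<'E'
CY=-.20;CX=np.array([np.cos(CY),np.sin(CY),0]);CC=np.array([.5275,-.1247,0]);HG=CC+.071*CX+[0,0,.098]
E
python3 - <<'E'
from h import *
g=CC-.097*CX+[0,0,.116];rot=down(CY,.8);zt=rot.as_matrix()[:,2];print(zt)
print(g,move(g-.08*zt,rot))
E
```

```text
[ 0.70305673 -0.14251665 -0.69670671]
[ 0.43243354 -0.10542907  0.116     ] (array([ -5. , -85.8, 179. ]), array([-0.003,  0.801,  0.007]))
```

>>> servo_tool(offset=[[-40,-30,30],[-80,-60,60],[-60,-86,90],[-40,-86,120],[-20,-86,150],[-5,-86,179],[-5,-86,179],[-5,-86,179]], delta_rot=[[0,0.17,0],[0,0.34,0],[0,0.51,0],[0,0.68,0],[0,0.8,0],[0,0.8,0],[0,0.8,0],[0,0.8,0]], claw=[60,60,60,60,60,60,60,60])

```text
clock: 2.52
tcp_pos: [0.3935, -0.0904, 0.2427]
tool_rot: [2.856, -0.278, 1.082]
force: [0.1, 0.4, -0.8]
gripper_width: 0.0597
gripper_force: 0.0
```

```bash
python3 - <<'E'
from h import *
s=telemetry.state();print(s['clock'],s['tcp_pos'],s['tool_rot'],s['qpos'].round(2))
g=CC-.097*CX+[0,0,.116];rot=down(CY,.8)
print(move(g,rot))
im=vision.get_image('wrist');cv2.imwrite('pics/w2.png',im[...,::-1])
E
```

```text
2.525 [ 0.39354664 -0.09040555  0.24266548] [ 2.85601577 -0.27785874  1.08169061] [ 0.88 -0.24 -0.69  2.57 -1.32  0.12 -0.35]
(array([-53.2,   6.4, 122.1]), array([0.002, 0.075, 0.007]))
```

View pics/w2.png

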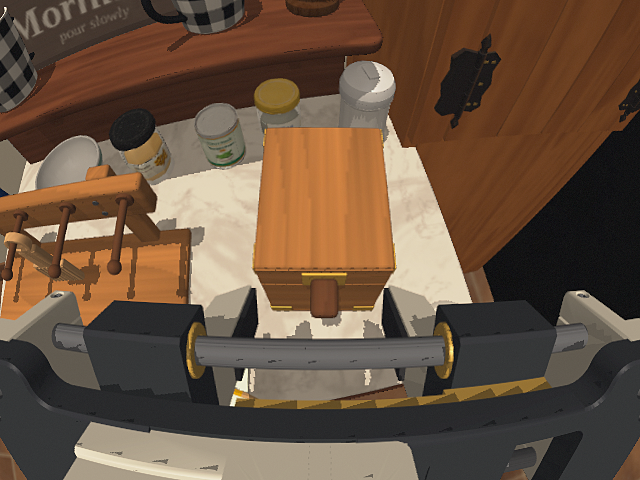

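The arm hit its joint limits when tilted forward this close to the base. I'll keep the tool vertical instead: the lug can pivot between the pads as the lid swings.

```bash
python3 - <<'E'
from h import *
g=CC-.094*CX+[0,0,.112];rot=down(CY,0)
print(move(g+[0,0,.09],rot))
E
```

```text
(array([ 5.4,  6.2, 59.8]), array([ 0.003, -0.726,  0.   ]))
```

>>> servo_tool(offset=[[0,0,0],[0,0,0],[0,0,10],[3,3,30],[5,6,60],[5,6,60],[5,6,60],[5,6,60]], delta_rot=[[0,-0.17,0],[0,-0.34,0],[0,-0.51,0],[0,-0.68,0],[0,-0.726,0],[0,-0.726,0],[0,-0.726,0],[0,-0.726,0]], claw=[60,60,60,60,60,60,60,60])

```text
clock: 3.58
tcp_pos: [0.4368, -0.1073, 0.201]
tool_rot: [3.116, -0.323, -0.007]
force: [-0.9, 0.3, 0.1]
gripper_width: 0.06
gripper_force: 0.0
```

```bash
python3 - <<'E'
from h import *
s=telemetry.state();print(s['clock'],s['tcp_pos'],s['tool_rot'],s['qpos'].round(2))
g=CC-.094*CX+[0,0,.112];rot=down(CY,0)
print(move(g,rot))
E
```

```text
3.575 [ 0.43679843 -0.10726811  0.20099926] [ 3.1160951  -0.32257489 -0.00658636] [ 0.93  0.36 -1.01  1.97  0.38  1.01 -2.04]
(array([-1.4, -1.7, 89. ]), array([ 0.009,  0.003, -0.006]))
```

>>> servo_tool(offset=[[-1,-2,45],[-1,-2,89],[-1,-2,89],[-1,-2,89],[-1,-2,89],[-1,-2,89],[-1,-2,89]], delta_rot=[[0,0,0],[0,0,0],[0,0,0],[0,0,0],[0,0,0],[0,0,0],[0,0,0]], claw=[60,60,60,18,18,18,18], force=12)

```text
clock: 4.45
tcp_pos: [0.4353, -0.103, 0.1134]
tool_rot: [3.12, -0.307, 0.001]
force: [0.2, 0.6, -0.1]
gripper_width: 0.0247
gripper_force: 0.0
```

```bash
python3 - <<'E'
from h import *
s=telemetry.state();print(s['clock'],s['tcp_pos'],s['tool_rot'],s['qpos'].round(2))
p=s['tcp_pos']-HG;r0=np.array([p@CX,p[2]]);print('rel hinge',r0)
Rt=R.from_rotvec(s['tool_rot']).inv()
for th in np.arange(.17,1.45,.08):
    c,sn=np.cos(th),np.sin(th);q=np.array([c*r0[0]+sn*r0[1],-sn*r0[0]+c*r0[1]])-r0
    print(round(th,2),Rt.apply(q[0]*CX+[0,0,q[1]]).dot(np.diag([1000]*3)).round(0))
E
```

```text
4.45 [ 0.43525053 -0.10301338  0.11337368] [ 3.12037028e+00 -3.07450521e-01  1.03777425e-03] [ 0.82  0.48 -0.92  2.09  0.53  0.82 -2.19]
rel hinge [-0.16571909  0.01537368]
0.17 [  5.   0. -28.]
0.25 [  9.   0. -41.]
0.33 [ 14.   0. -53.]
0.41 [ 20.   0. -65.]
0.49 [ 27.   1. -76.]
0.57 [ 35.   1. -87.]
0.65 [ 43.   1. -97.]
0.73 [  53.    1. -107.]
0.81 [  63.    1. -115.]
0.89 [  74.    1. -123.]
0.97 [  85.    1. -130.]
1.05 [  97.    1. -136.]
1.13 [ 109.    1. -141.]
1.21 [ 122.    1. -145.]
1.29 [ 135.    1. -148.]
1.37 [ 148.    1. -150.]
```

>>> servo_tool(offset=[[0,0,0],[0,0,0],[5,0,-28],[9,0,-41],[14,0,-53],[20,0,-65],[27,1,-76],[35,1,-87]], delta_rot=[[0,0,0],[0,0,0],[0,0,0],[0,0,0],[0,0,0],[0,0,0],[0,0,0],[0,0,0]], claw=[15,15,15,15,15,15,15,15], force=12)

```text
clock: 5.45
tcp_pos: [0.4696, -0.1097, 0.2003]
tool_rot: [3.122, -0.306, -0.001]
force: [2.8, -0.6, -5.1]
gripper_width: 0.0217
gripper_force: 12.0
```

```bash
python3 - <<'E'
from h import *
s=telemetry.state();print(s['clock'],s['tcp_pos'],s['tool_rot'],s['qpos'].round(2),s['force'])
p=s['tcp_pos']-HG;r0=np.array([p@CX,p[2]]);print('rel hinge',r0,np.hypot(*r0))
im=vision.get_image('scene');cv2.imwrite('pics/s2.png',im[120:300,300:500,::-1].repeat(3,0).repeat(3,1))
E
```

```text
5.45 [ 0.46964106 -0.10973939  0.2003227 ] [ 3.12161753e+00 -3.05751600e-01 -8.92076019e-04] [ 0.87  0.42 -0.99  1.91  0.41  1.03 -2.06] [ 2.83779471 -0.61556697 -5.07826329]
rel hinge [-0.13067783  0.1023227 ] 0.1659717764388023
```

View pics/s2.png

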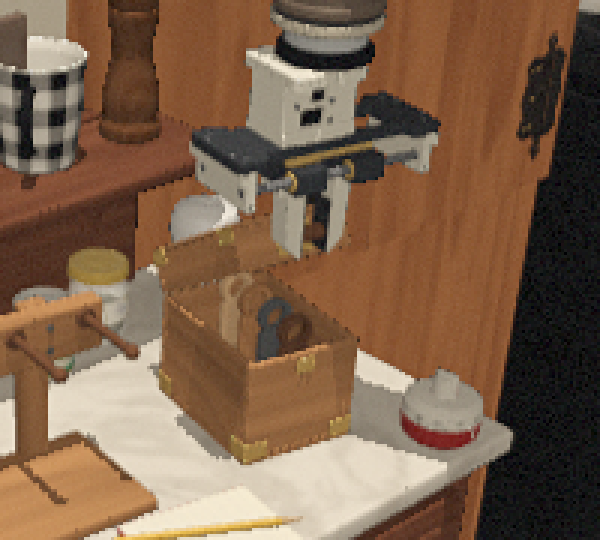

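>>> servo_tool(offset=[[8,0,-10],[18,0,-20],[28,0,-28],[39,0,-36],[50,0,-43],[62,0,-49],[74,0,-54],[87,0,-58]], delta_rot=[[0,0,0],[0,0,0],[0,0,0],[0,0,0],[0,0,0],[0,0,0],[0,0,0],[0,0,0]], claw=[15,15,15,15,15,15,15,15])

```text
clock: 6.5
tcp_pos: [0.5553, -0.1267, 0.2579]
tool_rot: [3.121, -0.306, -0.001]
force: [1.3, 1.8, -7.3]
gripper_width: 0.0219
gripper_force: 12.0
```

>>> servo_tool(offset=[[13,0,-3],[26,0,-5],[39,0,-5],[45,0,-5],[45,0,-5],[45,0,-5],[45,0,-5],[45,0,-5]], delta_rot=[[0,0,0],[0,0,0],[0,0,0],[0,0,0],[0,0,0],[0,0,0],[0,0,0],[0,0,0]], claw=[15,15,15,15,15,50,50,50])

```text
clock: 7.5
tcp_pos: [0.5985, -0.1356, 0.2628]
tool_rot: [3.121, -0.307, -0.001]
force: [-0.5, 0.7, 0.4]
gripper_width: 0.0468
gripper_force: 0.0
```

```bash
python3 - <<'E'
from h import *
s=telemetry.state();print(s['clock'],s['tcp_pos'],s['tool_rot'],s['qpos'].round(2),s['force'])
print(move(s['tcp_pos']+[0,0,.1]-CX*.22,down(CY)))
E
```

```text
7.5 [ 0.59850325 -0.13555856  0.26284955] [ 3.12054068e+00 -3.06616436e-01 -6.63982383e-04] [ 0.72  0.56 -0.93  1.52  0.46  1.29 -2.03] [-0.54633567  0.74956852  0.35304468]
(array([-220. ,   -0.3, -100. ]), array([ 0.006, -0.   ,  0.004]))
```

>>> servo_tool(offset=[[0,0,-50],[-50,0,-70],[-100,0,-70],[-130,0,-50],[-150,0,-20],[-152,0,0],[-152,0,0],[-152,0,0]], delta_rot=[[0,0,0],[0,0,0],[0,0,0],[0,0,0],[0,0,0],[0,0,0],[0,0,0],[0,0,0]], claw=[60,60,60,60,60,60,60,60])

```text
clock: 8.5
tcp_pos: [0.4503, -0.1057, 0.2636]
tool_rot: [3.121, -0.306, 0.001]
force: [-0.3, -0.0, -0.6]
gripper_width: 0.06
gripper_force: 0.0
```

```bash
python3 - <<'E'
from h import *
s=telemetry.state();print(s['clock'],s['tcp_pos'],s['tool_rot'],s['qpos'].round(2))
im=vision.get_image('wrist');cv2.imwrite('pics/w3.png',im[...,::-1])
import pickle;pickle.dump(s,open('w3.pkl','wb'))
im=vision.get_image('side');cv2.imwrite('pics/sd3.png',im[...,::-1])
im=vision.get_image('scene');cv2.imwrite('pics/sc3.png',im[...,::-1])
E
```

```text
8.5 [ 0.45031231 -0.10568325  0.26359312] [ 3.12119272e+00 -3.06078533e-01  1.07869195e-03] [ 0.96  0.31 -1.04  1.86  0.3   1.14 -1.96]
```

View pics/w3.png

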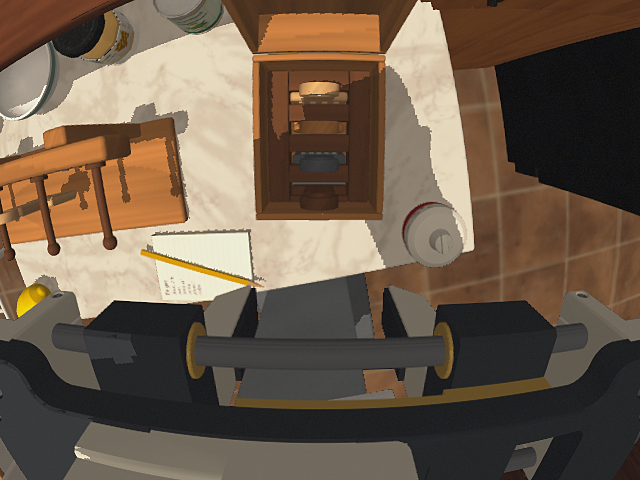

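Four tools stand in the slots: their eyes are near (320,90), (319,127), (319,161) and (319,200). I'll zoom in for the exact eye-ring extents.

```bash
python3 - <<'E'
import cv2
a=cv2.imread('pics/w3.png')[40:230,240:400];cv2.imwrite('pics/c3.png',cv2.resize(a,None,fx=3,fy=3,interpolation=cv2.INTER_CUBIC))
E
```

```text
(no output)
```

View pics/c3.png

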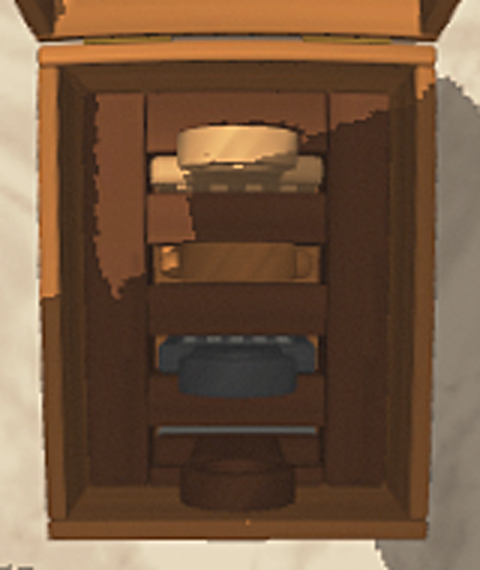

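```bash
python3 - <<'E'
from h import *
import pickle;s=pickle.load(open('w3.pkl','rb'));np.set_printoptions(precision=4,suppress=True)
CYv=np.array([-CX[1],CX[0],0])
f=lambda x,y:(x/3+240-.33,y/3+40-.33)
for n,p,z in [('turner',(237,143),.122),('spat',(236,262),.122),('grater',(237,370),.122),('scraper',(238,484),.118),('FLc',(49,530),.098),('FRc',(427,530),.098),('BL',(40,52),.098),('BR',(436,55),.098),('slotfoot scr',(237,430),.04)]:
    P=plane(wray(f(*p),s),z);q=P-CC;print(n,P,'chest',q@CX,q@CYv)
for p in[(110,243),(54,251),(9,254)]:print('ball',plane(wray(p,s),.146))
E
```

```text
turner [ 0.5628 -0.1293  0.122 ] chest 0.035510917491718634 0.002468729848922493
spat [ 0.5328 -0.1231  0.122 ] chest 0.004875723682700163 0.002621429810050967
grater [ 0.5056 -0.1179  0.122 ] chest -0.022852241857363034 0.0022832130946234394
scraper [ 0.4755 -0.1122  0.118 ] chest -0.05341339055911682 0.001914177682488105
FLc [ 0.4696 -0.0557  0.098 ] chest -0.07048665620494407 0.05610784894295068
FRc [ 0.4482 -0.1623  0.098 ] chest -0.07026797716189186 -0.05264707523656999
BL [ 0.6031 -0.0824  0.098 ] chest 0.06564789633458497 0.056498135585097885
BR [ 0.5811 -0.1888  0.098 ] chest 0.06521849298078297 -0.05215267354068842
slotfoot scr [ 0.4788 -0.1129  0.04  ] chest -0.05005953658693248 0.001910379076216427
ball [0.4839 0.0619 0.146 ]
ball [0.4895 0.1279 0.146 ]
ball [0.4988 0.1937 0.146 ]
```

```bash
cat >> h.py <<'E'
def downf(yaw,tilt=0): return R.from_euler('z',yaw+np.pi)*R.from_euler('x',np.pi)*R.from_euler('y',-tilt)
CYv=np.array([-CX[1],CX[0],0])
SL=dict(scraper=-.0535,grater=-.0229,spatula=.0049,turner=.0355)
def grasp(n,dz=0,dx=0,dy=0): return CC+(SL[n]+dx)*CX+(.0023+dy)*CYv+[0,0,.083+dz]
RY=-.107;RX=np.array([np.cos(RY),np.sin(RY),0]);RYv=np.array([-RX[1],RX[0],0])
BALL2=np.array([.4985,.1935,.146])   # ball centre of peg 2
def ball(i): return BALL2+RYv*.066*(2-i)
E
python3 - <<'E'
from h import *
print(move(grasp('scraper',.14),downf(CY,.15)))
for i,b in enumerate([(.5123,.3261),(.5057,.2604),(.4997,.1924),(.4895,.1279),(.484,.0620)]): print(ball(i)[:2],b)
E
```

```text
(array([25.8,  0.9, 40.6]), array([-0.233,  0.008, -3.128]))
[0.51259706 0.32474509] (0.5123, 0.3261)
[0.50554853 0.25912254] (0.5057, 0.2604)
[0.4985 0.1935] (0.4997, 0.1924)
[0.49145147 0.12787746] (0.4895, 0.1279)
[0.48440294 0.06225491] (0.484, 0.062)
```

>>> servo_tool(offset=[[0,0,0],[0,0,0],[0,0,0],[0,0,0],[0,0,0],[0,0,0],[0,0,0],[0,0,0]], delta_rot=[[0,0,-0.18],[0,0,-0.36],[0,0,-0.54],[0,0,-0.72],[0,0,-0.9],[0,0,-1.08],[0,0,-1.26],[0,0,-1.44]], claw=[46,46,46,46,46,46,46,46])

```text
clock: 9.65
tcp_pos: [0.4501, -0.1058, 0.2632]
tool_rot: [2.544, 1.836, -0.005]
force: [0.6, -0.6, -0.0]
gripper_width: 0.0462
gripper_force: 0.0
```

>>> servo_tool(offset=[[0,0,0],[0,0,0],[0,0,0],[0,0,0],[0,0,0],[0,0,0],[0,0,0],[0,0,0]], delta_rot=[[0,0,-0.18],[0,0,-0.36],[0,0,-0.54],[0,0,-0.72],[0,0,-0.9],[0,0,-1.08],[0,0,-1.26],[0,0,-1.44]], claw=[46,46,46,46,46,46,46,46])

```text
clock: 10.65
tcp_pos: [0.4501, -0.1058, 0.2633]
tool_rot: [0.703, 3.061, -0.009]
force: [-0.2, 0.0, 0.9]
gripper_width: 0.0459
gripper_force: 0.0
```

```bash
python3 - <<'E'
from h import *
s=telemetry.state();print(s['clock'],s['tcp_pos'],s['tool_rot'],s['qpos'].round(2))
print(move(grasp('scraper',.10),downf(CY,.15)))
E
```

```text
10.65 [ 0.45009654 -0.10578498  0.26326015] [ 0.70285181  3.0608512  -0.00861064] [ 1.08  0.4  -1.26  1.85  0.42  1.19  0.81]
(array([-25.3,   6.1,  80.3]), array([-0.024, -0.148, -0.251]))
```

>>> servo_tool(offset=[[-25,6,10],[-25,6,30],[-25,6,50],[-25,6,80],[-25,6,80],[-25,6,80]], delta_rot=[[0,-0.08,-0.15],[-0.024,-0.148,-0.251],[-0.024,-0.148,-0.251],[-0.024,-0.148,-0.251],[-0.024,-0.148,-0.251],[-0.024,-0.148,-0.251]], claw=[46,46,46,46,46,46])

```text
clock: 11.4
tcp_pos: [0.4755, -0.1116, 0.1839]
tool_rot: [0.306, 2.976, -0.023]
force: [-0.8, 0.4, -0.4]
gripper_width: 0.0461
gripper_force: 0.0
```

```bash
python3 - <<'E'
from h import *
s=telemetry.state();print(s['clock'],s['tcp_pos'],s['tool_rot'],s['qpos'].round(2))
print(move(grasp('scraper',0),downf(CY,.15)))
im=vision.get_image('wrist');cv2.imwrite('pics/w4.png',im[...,::-1])
E
```

```text
11.4 [ 0.47551375 -0.11156275  0.18392424] [ 0.30603066  2.97574601 -0.02308368] [ 1.03  0.44 -1.18  2.03  0.6   0.87  0.91]
(array([15.1, -0.2, 99.8]), array([-0.001,  0.001, -0.005]))
```

View pics/w4.png

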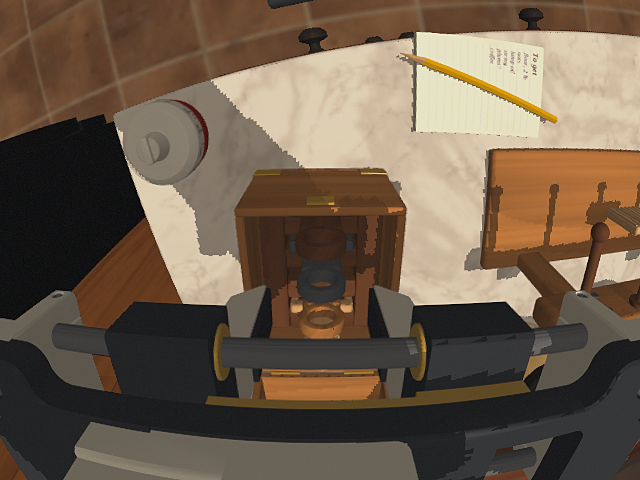

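>>> servo_tool(offset=[[6,0,40],[11,0,75],[15,0,100],[15,0,100],[15,0,100],[15,0,100],[15,0,100],[15,0,100]], delta_rot=[[0,0,0],[0,0,0],[0,0,0],[0,0,0],[0,0,0],[0,0,0],[0,0,0],[0,0,0]], claw=[46,46,46,46,20,20,20,20], force=30)

```text
clock: 12.45
tcp_pos: [0.4758, -0.1119, 0.0828]
tool_rot: [0.307, 2.975, -0.024]
force: [-0.7, 0.6, 7.1]
gripper_width: 0.0302
gripper_force: 30.0
```

>>> servo_tool(offset=[[0,0,0],[-4,0,-25],[-10,0,-65],[-16,0,-105],[-22,0,-140],[-22,0,-140],[-22,0,-140]], delta_rot=[[0,0,0],[0,0,0],[0,0,0],[0,0,0],[0,0,0],[0,0,0],[0,0,0]], claw=[20,20,20,20,20,20,20], force=30)

```text
clock: 13.32
tcp_pos: [0.4748, -0.1125, 0.2227]
tool_rot: [0.308, 2.978, -0.025]
force: [-0.4, -0.0, -0.8]
gripper_width: 0.0303
gripper_force: 30.0
```

```bash
python3 - <<'E'
from h import *
s=telemetry.state();print(s['clock'],s['tcp_pos'],s['tool_rot'],s['qpos'].round(2),s['force'],s['gripper_width'])
im=vision.get_image('side');cv2.imwrite('pics/sd5.png',im[...,::-1])
a=vision.get_image('scene')[...,::-1];cv2.imwrite('pics/sc5.png',a);a=a[100:290,310:510]
cv2.imwrite('pics/c5.png',cv2.resize(a,None,fx=3,fy=3,interpolation=cv2.INTER_CUBIC))
E
```

```text
13.325 [ 0.4748397  -0.11247788  0.22269899] [ 0.30770163  2.97785341 -0.02475856] [ 1.08  0.38 -1.21  1.98  0.5   0.93  1.  ] [-0.4261175  -0.04980644 -0.79151984] 0.030345691530793913
```

View pics/c5.png

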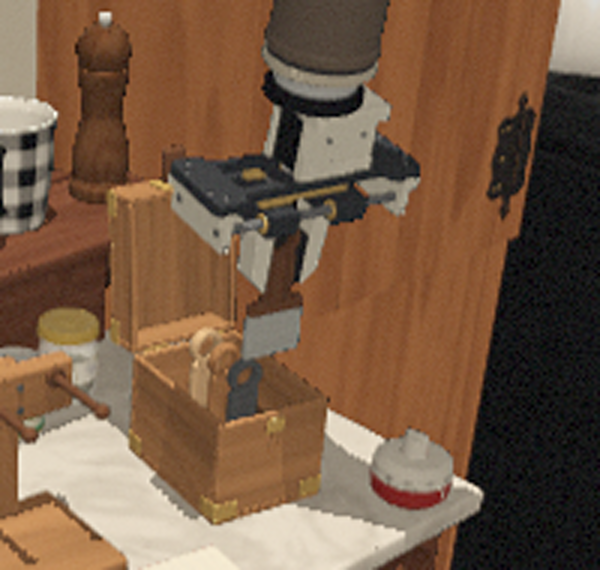

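```bash
cat >> h.py <<'E'
def vplane(r,p,n): o,d=r;return o+d*((p-o)@n)/(d@n)
E
python3 - <<'E'
from h import *
np.set_printoptions(precision=4,suppress=True)
s=telemetry.state();t=s['tcp_pos']
for c in [(245,357),(299,345),(244,321),(303,309)]:
    P=vplane(ray('scene',(c[0]/3+310-.33,c[1]/3+100-.33)),t+CX*-.002,CX);q=P-t;print(P,q@CYv,q[2])
E
```

```text
[ 0.4778 -0.0865  0.1454] 0.02577452869122665 -0.07676377769604739
[ 0.467  -0.1399  0.1438] -0.02868547796390891 -0.07842409544084208
[ 0.4786 -0.0825  0.1795] 0.029930179514883335 -0.042706802361568236
[ 0.467  -0.14    0.1773] -0.028814434660298326 -0.044874966266426314
```

```bash
cat >> h.py <<'E'
def peg(i,dx,z,dy=0): b=ball(i)+RX*dx+RYv*dy;return np.array([b[0],b[1],z])
E
python3 - <<'E'
from h import *
print(move(peg(4,-.045,.16),downf(RY,.15)),move(peg(4,-.045,.121),downf(RY,.15)))
E
```

```text
(array([ 79.2, 168.4,  51. ]), array([-0.015, -0.002, -0.097])) (array([ 84.9, 168.4,  89.6]), array([-0.015, -0.002, -0.097]))
```

>>> servo_tool(offset=[[30,25,-25],[60,60,-20],[79,100,0],[79,140,30],[79,168,51],[79,168,51],[79,168,51],[79,168,51]], delta_rot=[[0,0,-0.05],[-0.015,0,-0.097],[-0.015,0,-0.097],[-0.015,0,-0.097],[-0.015,0,-0.097],[-0.015,0,-0.097],[-0.015,0,-0.097],[-0.015,0,-0.097]], claw=[20,20,20,20,20,20,20,20])

```text
clock: 14.42
tcp_pos: [0.4408, 0.0655, 0.1612]
tool_rot: [0.164, 2.988, -0.013]
force: [0.5, 0.1, -1.0]
gripper_width: 0.0305
gripper_force: 30.0
```

```bash
python3 - <<'E'
from h import *
s=telemetry.state();print(s['clock'],s['tcp_pos'],s['tool_rot'],s['qpos'].round(2),s['gripper_width'])
print(move(peg(4,-.04,.121),downf(RY,.15)))
im=vision.get_image('wrist');cv2.imwrite('pics/w6.png',im[...,::-1])
a=vision.get_image('scene')[...,::-1];cv2.imwrite('pics/sc6.png',a);b=vision.get_image('side')[...,::-1];cv2.imwrite('pics/sd6.png',b)
A=cv2.resize(a[140:320,270:410],None,fx=3,fy=3);B=cv2.resize(b[110:290,290:410],None,fx=3,fy=3)
cv2.imwrite('pics/c6.png',np.hstack([A,B]))
E
```

```text
14.425 [0.44075189 0.06546231 0.16118677] [ 0.16352882  2.98776406 -0.01305199] [ 0.57  0.35 -1.07  2.15  0.57  0.77  0.61] 0.030450949585874378
(array([ 2.3,  1.5, 40.3]), array([-0.001, -0.   , -0.002]))
```

View pics/c6.png

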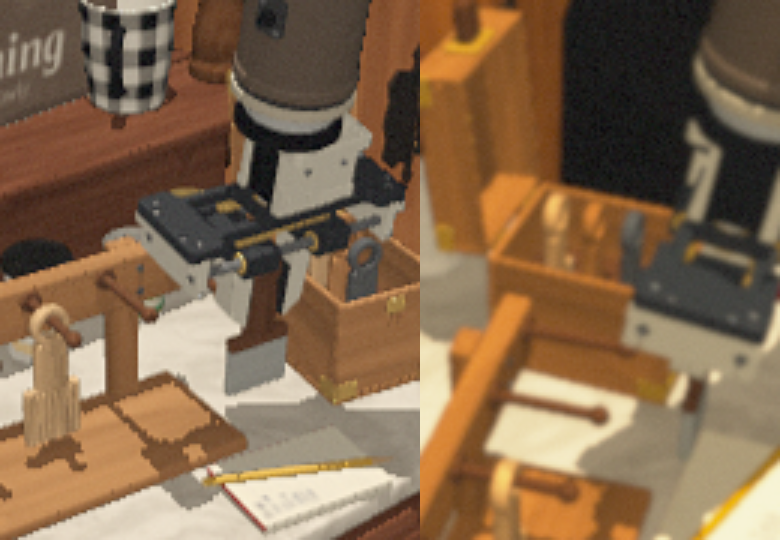

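>>> servo_tool(offset=[[2,1.5,20],[2,1.5,40],[2,1.5,40],[2,1.5,40],[-13,1.5,42.2],[-18,1.5,43],[-23,1.5,43.7],[-28,1.5,44.5]], delta_rot=[[0,0,0],[0,0,0],[0,0,0],[0,0,0],[0,0,0],[0,0,0],[0,0,0],[0,0,0]], claw=[20,20,20,20,20,20,20,20])

```text
clock: 15.58
tcp_pos: [0.4754, 0.0646, 0.1213]
tool_rot: [0.16, 2.988, -0.012]
force: [0.8, -0.6, -0.9]
gripper_width: 0.0303
gripper_force: 30.0
```

>>> servo_tool(offset=[[-5,0,0.7],[-10,0,1.5],[-15,0,2.2],[-20,0,3],[-20,0,3]], delta_rot=[[0,0,0],[0,0,0],[0,0,0],[0,0,0],[0,0,0]], claw=[20,20,20,20,20])

```text
clock: 16.2
tcp_pos: [0.4956, 0.0624, 0.1213]
tool_rot: [0.161, 2.988, -0.012]
force: [0.4, 0.6, -1.1]
gripper_width: 0.0303
gripper_force: 30.0
```

```bash
python3 - <<'E'
from h import *
s=telemetry.state();print(s['clock'],s['tcp_pos'],s['force'],s['ft_torque'],s['qpos'].round(2),s['gripper_width'])
q=s['tcp_pos']-ball(4);print(q@RX,q@RYv,q[2]+.0256)
im=vision.get_image('wrist');cv2.imwrite('pics/w7.png',im[...,::-1])
a=vision.get_image('scene')[...,::-1];cv2.imwrite('pics/sc7.png',a)
P=ball(4);print(proj('scene',P))
t=s['tcp_pos']
# foot corner estimate via steel mask
hsv=cv2.cvtColor(np.ascontiguousarray(a),cv2.COLOR_BGR2HSV)
f=t-[0,0,.0776]
for d in(-.027,.027):print('exp foot corner',proj('scene',f+RYv*d))
E
```

```text
16.2 [0.49556851 0.0624441  0.12126298] [ 0.41797528  0.58882978 -1.12898457] [ 0.11051174  0.05908503 -0.00030997] [ 0.46  0.48 -0.95  2.08  0.71  0.76  0.53] 0.03033799000221181
0.011081517022354095 0.0013805451855834192 0.0008629770067621508
[344.06219743 236.13711882]
exp foot corner [348.72069209 267.49037497]
exp foot corner [330.3858697  274.12427916]
```

>>> servo_tool(offset=[[-8,0,1.2],[-16,0,2.4],[-16,0,2.4],[-16.5,0,5.5],[-16.9,0,8.5],[-16.9,0,8.5],[-16.9,0,8.5],[-16.9,0,8.5]], delta_rot=[[0,0,0],[0,0,0],[0,0,0],[0,0,0],[0,0,0],[0,0,0],[0,0,0],[0,0,0]], claw=[20,20,20,20,20,42,42,42])

```text
clock: 17.3
tcp_pos: [0.5132, 0.0606, 0.1156]
tool_rot: [0.16, 2.988, -0.012]
force: [-0.2, 0.3, 0.3]
gripper_width: 0.0422
gripper_force: 0.0
```

```bash
python3 - <<'E'
from h import *
s=telemetry.state();print(s['clock'],s['tcp_pos'],s['force'],s['gripper_width'])
q=s['tcp_pos']-ball(4);print(q@RX,q@RYv,q[2]+.0256)
print(move(s['tcp_pos']+[0,0,.11]))
E
```

```text
17.3 [0.51315895 0.06056067 0.11555781] [-0.19008473  0.26239112  0.26437669] 0.04217518270230527
0.028772499722653444 0.0013864765372659953 -0.004842187497556074
(array([ -16.4,    0. , -108.8]), array([0., 0., 0.]))
```

>>> servo_tool(offset=[[-3,0,-20],[-6,0,-45],[-12,0,-80],[-16,0,-110],[-16,0,-110]], delta_rot=[[0,0,0],[0,0,0],[0,0,0],[0,0,0],[0,0,0]], claw=[42,42,42,42,42])

```text
clock: 17.92
tcp_pos: [0.5137, 0.0611, 0.2288]
tool_rot: [0.161, 2.984, -0.011]
force: [-0.1, -0.3, -0.9]
gripper_width: 0.0419
gripper_force: 0.0
```

```bash
python3 - <<'E'
from h import *
print(move(grasp('grater',.12),downf(CY,.15)))
a=vision.get_image('scene')[...,::-1];cv2.imwrite('pics/sc8.png',a)
b=cv2.imread('pics/sc3.png');d=cv2.absdiff(a,b).max(2)>40
# where scraper should hang
eye=peg(4,.029,.140)
for z in (.140,.0975,.037): p=proj('scene',eye*[1,1,0]+[0,0,z]);print(z,p,a[int(p[1]),int(p[0])],b[int(p[1]),int(p[0])])
E
```

```text
(array([  -7. , -178.9,   27. ]), array([0.015, 0.004, 0.091]))
0.14 [336.93910667 233.07161925] [ 77  92 105] [ 80  94 110]
0.0975 [336.50235326 248.42875242] [36 51 80] [192 212 224]
0.037 [335.90603049 269.39666677] [115 126 130] [186 207 219]
```

The scraper hangs on peg 4: its neck and blade colours are at the expected pixels. Next is the grater.

>>> servo_tool(offset=[[0,-50,-10],[-3,-100,-10],[-7,-150,0],[-7,-179,27],[-7,-179,27],[-7,-179,27],[-7,-179,27]], delta_rot=[[0,0,0.05],[0.015,0,0.091],[0.015,0,0.091],[0.015,0,0.091],[0.015,0,0.091],[0.015,0,0.091],[0.015,0,0.091]], claw=[46,46,46,46,46,46,46])

```text
clock: 18.85
tcp_pos: [0.5046, -0.1171, 0.2014]
tool_rot: [0.294, 2.977, -0.024]
force: [-0.3, 0.2, -0.3]
gripper_width: 0.0461
gripper_force: 0.0
```

```bash
python3 - <<'E'
from h import *
np.set_printoptions(precision=4,suppress=True)
s=telemetry.state();print(s['clock'],s['tcp_pos'],s['qpos'].round(2))
print(move(grasp('grater',0),downf(CY,.15)))
im=vision.get_image('wrist')[...,::-1];cv2.imwrite('pics/w9.png',im)
def wproj(P):
    m=vision.camera_model('wrist');K=m['camera_matrix'];H=m['hand_eye']
    c=np.linalg.inv(H)@np.r_[R.from_rotvec(s['tool_rot']).inv().apply(P-s['tcp_pos']),1]
    v=np.array([c[0],-c[1]]);r=np.linalg.norm(v);t=np.arctan2(r,-c[2]);return np.array([K[0,2],K[1,2]])+v/r*t*K[0,0]
for n in SL: print(n,wproj(grasp(n,.12-.083+.002)))
# scene: how do the tools' pixels compare with after scraper lift
a=cv2.imread('pics/sc8.png');b=cv2.imread('pics/sc6.png')
for n in SL:
    p=proj('scene',grasp(n,.0)*[1,1,0]+[0,0,.121]).round().astype(int);print(n,p,a[p[1],p[0]],b[p[1],p[0]],cv2.imread('pics/sc5.png')[p[1],p[0]])
cv2.imwrite('pics/c9.png',np.hstack([cv2.resize(im[140:320,200:440],None,fx=2,fy=2),cv2.resize(a[180:270,350:430],None,fx=4,fy=4)]))
E
```

```text
18.85 [ 0.5046 -0.1171  0.2014] [ 0.93  0.41 -1.05  1.95  0.51  0.89  1.01]
(array([ 16.7,  -0.4, 117.2]), array([-0.001,  0.   ,  0.003]))
scraper [320.7466 196.3098]
grater [320.5953 242.6537]
spatula [320.463  280.4392]
turner [320.3265 317.1696]
scraper [398 225] [ 44  76 113] [ 46  77 114] [ 47  73 106]
grater [391 219] [ 99 104 110] [102 105 113] [102 110 113]
spatula [385 215] [ 92 142 200] [43 37 36] [ 91 143 200]
turner [379 210] [134 184 223] [44 39 37] [137 186 224]
```

>>> servo_tool(offset=[[6,0,45],[12,0,90],[17,0,117],[17,0,117],[17,0,117],[17,0,117],[17,0,117],[17,0,117]], delta_rot=[[0,0,0],[0,0,0],[0,0,0],[0,0,0],[0,0,0],[0,0,0],[0,0,0],[0,0,0]], claw=[46,46,46,46,20,20,20,20], force=30)

```text
clock: 19.9
tcp_pos: [0.5062, -0.1188, 0.084]
tool_rot: [0.297, 2.975, -0.024]
force: [0.2, 0.9, 7.2]
gripper_width: 0.0299
gripper_force: 29.9
```

>>> servo_tool(offset=[[0,0,0],[-4,0,-25],[-10,0,-65],[-16,0,-105],[-22,0,-145],[-22,0,-145],[-22,0,-145]], delta_rot=[[0,0,0],[0,0,0],[0,0,0],[0,0,0],[0,0,0],[0,0,0],[0,0,0]], claw=[20,20,20,20,20,20,20])

```text
clock: 20.78
tcp_pos: [0.5044, -0.1192, 0.2288]
tool_rot: [0.299, 2.978, -0.025]
force: [-0.3, -0.6, -0.8]
gripper_width: 0.0301
gripper_force: 30.0
```

```bash
cat >> h.py <<'E'
def blob(cam,prev,t,n,lo=-.11,hi=-.02):
    "changed pixels against an earlier picture, below TCP t, put on the vertical plane (normal n) of the held tool"
    a=vision.get_image(cam)[...,::-1];b=cv2.imread(prev);d=(cv2.absdiff(np.ascontiguousarray(a),b).max(2)>25)
    w=np.array([-n[1],n[0],0]);c=[proj(cam,t+w*y+[0,0,z]) for y in(-.035,.035) for z in(lo,hi)]
    u0,v0=np.min(c,0).astype(int);u1,v1=np.max(c,0).astype(int)
    out=[]
    for v in range(v0,v1):
        for u in range(u0,u1):
            if d[v,u]:
                q=vplane(ray(cam,(u,v)),t,n)-t
                if abs(q@w)<.034 and lo<q[2]<hi: out.append((q@w,q[2]))
    return a,np.array(out)
E
python3 - <<'E'
from h import *
s=telemetry.state();t=s['tcp_pos'];print(s['clock'],t,s['gripper_width'],s['qpos'].round(2))
a,o=blob('scene','pics/sc8.png',t,CX);cv2.imwrite('pics/sc10.png',a)
for z in np.arange(-.1,-.02,.005):
    r=o[(o[:,1]>=z)&(o[:,1]<z+.005)]
    if len(r): print(z.round(3),len(r),r[:,0].min().round(4),r[:,0].max().round(4))
print(move(peg(3,-.045,.21),downf(RY,.15)),move(peg(3,-.045,.1605),downf(RY,.15)))
E
```

```text
20.775 [ 0.50435057 -0.11916381  0.2288002 ] 0.03014024426372296 [ 0.97  0.38 -1.08  1.91  0.47  0.95  1.06]
-0.1 6 -0.008 0.0319
-0.095 15 -0.0043 0.0323
-0.09 13 -0.0009 0.0326
-0.085 20 -0.0246 0.0241
-0.08 33 -0.0274 0.0274
-0.075 31 -0.0268 0.0249
-0.07 32 -0.0265 0.0254
-0.065 32 -0.0259 0.0259
-0.06 32 -0.0253 0.0263
-0.055 33 -0.0278 0.0266
-0.05 33 -0.0272 0.0271
-0.045 32 -0.0269 0.0245
-0.04 32 -0.0262 0.025
-0.035 29 -0.0197 0.0255
-0.03 18 -0.0157 0.0167
-0.025 20 -0.0244 0.0145
(array([107.7, 235.3,   2. ]), array([-0.016, -0.002, -0.091])) (array([114.9, 235.4,  51. ]), array([-0.016, -0.002, -0.091]))
```

>>> servo_tool(offset=[[40,25,-20],[80,60,-20],[105,110,0],[110,165,20],[115,215,51],[115,235,51],[115,235,51],[115,235,51]], delta_rot=[[0,0,-0.05],[-0.016,0,-0.091],[-0.016,0,-0.091],[-0.016,0,-0.091],[-0.016,0,-0.091],[-0.016,0,-0.091],[-0.016,0,-0.091],[-0.016,0,-0.091]], claw=[20,20,20,20,20,20,20,20])

```text
clock: 21.82
tcp_pos: [0.4468, 0.1321, 0.1606]
tool_rot: [0.159, 2.99, -0.012]
force: [-0.4, -0.0, -1.0]
gripper_width: 0.0302
gripper_force: 30.0
```

```bash
python3 - <<'E'
from h import *
s=telemetry.state();t=s['tcp_pos'];print(s['clock'],t,s['gripper_width'],s['tool_rot'],s['qpos'].round(2))
print(move(peg(3,-.045,.1215),downf(RY,.15)))
a,o=blob('scene','pics/sc8.png',t,RX);cv2.imwrite('pics/sc11.png',a)
for z in np.arange(-.095,-.02,.01):
    r=o[(o[:,1]>=z)&(o[:,1]<z+.005)]
    if len(r): print(z.round(3),len(r),r[:,0].min().round(4),r[:,0].max().round(4))
E
```

```text
21.825 [0.4467744  0.13211757 0.16062206] 0.03021379350805488 [ 0.15901576  2.98971389 -0.01169789] [ 0.37  0.38 -1.03  2.1   0.6   0.81  0.44]
(array([ 5.9,  0.6, 38.7]), array([ 0.   , -0.002,  0.001]))
-0.095 29 -0.023 0.0287
-0.085 42 -0.0338 0.0315
-0.075 41 -0.0335 0.0315
-0.065 17 -0.0275 0.029
-0.055 16 -0.0272 0.0317
-0.045 13 -0.0268 0.0266
-0.035 36 -0.0238 0.0267
-0.025 26 -0.0315 0.0164
```

>>> servo_tool(offset=[[6,0.5,20],[6,0.5,39],[6,0.5,39],[6,0.5,39],[-14,0.5,42],[-22,0.5,43.2],[-28,0.5,44.1],[-34,0.5,45]], delta_rot=[[0,0,0],[0,0,0],[0,0,0],[0,0,0],[0,0,0],[0,0,0],[0,0,0],[0,0,0]], claw=[20,20,20,20,20,20,20,20])

```text
clock: 22.88
tcp_pos: [0.4877, 0.1288, 0.1222]
tool_rot: [0.16, 2.988, -0.011]
force: [-0.1, -0.4, -0.9]
gripper_width: 0.0303
gripper_force: 30.0
```

>>> servo_tool(offset=[[-5,0,0.7],[-10,0,1.5],[-15,0,2.2],[-15,0,2.2]], delta_rot=[[0,0,0],[0,0,0],[0,0,0],[0,0,0]], claw=[20,20,20,20])

```text
clock: 23.38
tcp_pos: [0.5031, 0.1272, 0.1221]
tool_rot: [0.161, 2.988, -0.01]
force: [0.1, 0.1, -0.2]
gripper_width: 0.0301
gripper_force: 30.0
```

```bash
python3 - <<'E'
from h import *
s=telemetry.state();print(s['clock'],s['tcp_pos'],s['force'],s['ft_torque'],s['gripper_width'])
q=s['tcp_pos']-ball(3);print(q@RX,q@RYv,q[2]+.025)
E
```

```text
23.375 [0.50306811 0.12720615 0.12205822] [ 0.11565568  0.14067017 -0.24743215] [0.09196428 0.02549716 0.00157755] 0.030067755863535425
0.011621899013620594 0.0005731378030198951 0.001058224163022807
```

Threaded without contact. Next: push further on, lower, release and rise.

>>> servo_tool(offset=[[-8,0,1.2],[-16,0,2.4],[-16,0,2.4],[-16.5,0,5.5],[-16.9,0,8.5],[-16.9,0,8.5],[-16.9,0,8.5],[-16.9,0,8.5]], delta_rot=[[0,0,0],[0,0,0],[0,0,0],[0,0,0],[0,0,0],[0,0,0],[0,0,0],[0,0,0]], claw=[20,20,20,20,20,42,42,42])

```text
clock: 24.38
tcp_pos: [0.5207, 0.1254, 0.1163]
tool_rot: [0.16, 2.988, -0.01]
force: [0.1, 0.3, 0.4]
gripper_width: 0.0414
gripper_force: 0.0
```

>>> servo_tool(offset=[[-3,0,-20],[-6,0,-45],[-12,0,-80],[-16,0,-110],[-16,0,-110]], delta_rot=[[0,0,0],[0,0,0],[0,0,0],[0,0,0],[0,0,0]], claw=[42,42,42,42,42])

```text
clock: 25.0
tcp_pos: [0.5212, 0.126, 0.2297]
tool_rot: [0.16, 2.984, -0.009]
force: [-0.0, -0.3, -0.6]
gripper_width: 0.0418
gripper_force: 0.0
```

```bash
python3 - <<'E'
from h import *
s=telemetry.state();print(s['clock'],s['tcp_pos'])
print(move(grasp('spatula',.12),downf(CY,.15)))
a=vision.get_image('scene')[...,::-1];cv2.imwrite('pics/sc12.png',a);b=cv2.imread('pics/sc3.png')
for i in(4,3):
  eye=peg(i,.029,.140)
  for z in (.0975,.06,.042): p=proj('scene',eye*[1,1,0]+[0,0,z]);print(i,z,p,a[int(p[1]),int(p[0])],b[int(p[1]),int(p[0])])
for n in SL:
    p=proj('scene',grasp(n,.0)*[1,1,0]+[0,0,.121]).round().astype(int);print(n,p,a[p[1],p[0]],cv2.imread('pics/sc5.png')[p[1],p[0]])
E
```

```text
25.0 [0.52117148 0.12599893 0.22967297]
(array([ -33.8, -246.8,   31.6]), array([0.016, 0.004, 0.091]))
4 0.0975 [336.50235326 248.42875242] [40 58 80] [192 212 224]
4 0.06 [336.12932757 261.54508979] [115 124 129] [183 204 215]
4 0.042 [335.95422596 267.70201667] [115 126 129] [185 206 218]
3 0.0975 [313.16719444 256.25768347] [60 66 64] [ 55  88 132]
3 0.06 [313.14398566 269.59121428] [119 128 130] [ 54  86 129]
3 0.042 [313.13309753 275.84648374] [114 126 127] [ 98 150 206]
scraper [398 225] [ 50  79 116] [ 47  73 106]
grater [391 219] [ 55  84 119] [102 110 113]
spatula [385 215] [ 94 144 201] [ 91 143 200]
turner [379 210] [137 185 225] [137 186 224]
```

>>> servo_tool(offset=[[0,-50,-10],[-10,-100,-10],[-20,-160,0],[-34,-215,15],[-34,-247,32],[-34,-247,32],[-34,-247,32],[-34,-247,32]], delta_rot=[[0,0,0.05],[0.016,0,0.091],[0.016,0,0.091],[0.016,0,0.091],[0.016,0,0.091],[0.016,0,0.091],[0.016,0,0.091],[0.016,0,0.091]], claw=[46,46,46,46,46,46,46,46])

```text
clock: 26.05
tcp_pos: [0.5321, -0.1228, 0.2009]
tool_rot: [0.294, 2.978, -0.024]
force: [-0.8, -0.1, 0.6]
gripper_width: 0.0459
gripper_force: 0.0
```

```bash
python3 - <<'E'
from h import *
s=telemetry.state();print(s['clock'],s['tcp_pos'],s['qpos'].round(2))
print(move(grasp('spatula',0),downf(CY,.15)))
E
```

```text
26.05 [ 0.53207384 -0.1228089   0.20088676] [ 0.88  0.45 -1.01  1.89  0.53  0.92  1.01]
(array([ 16.9,  -0.3, 116.7]), array([-0.001,  0.   ,  0.003]))
```

>>> servo_tool(offset=[[6,0,45],[12,0,90],[17,0,117],[17,0,117],[17,0,117],[17,0,117],[17,0,117],[17,0,117]], delta_rot=[[0,0,0],[0,0,0],[0,0,0],[0,0,0],[0,0,0],[0,0,0],[0,0,0],[0,0,0]], claw=[46,46,46,46,20,20,20,20], force=30)

```text
clock: 27.05
tcp_pos: [0.5337, -0.1246, 0.0837]
tool_rot: [0.297, 2.975, -0.024]
force: [-0.3, 1.2, 7.0]
gripper_width: 0.0308
gripper_force: 29.9
```

>>> servo_tool(offset=[[0,0,0],[-4,0,-25],[-10,0,-65],[-16,0,-105],[-22,0,-145],[-22,0,-145],[-22,0,-145]], delta_rot=[[0,0,0],[0,0,0],[0,0,0],[0,0,0],[0,0,0],[0,0,0],[0,0,0]], claw=[20,20,20,20,20,20,20])

```text
clock: 27.92
tcp_pos: [0.532, -0.125, 0.2286]
tool_rot: [0.299, 2.978, -0.025]
force: [0.3, -0.1, -0.9]
gripper_width: 0.0303
gripper_force: 30.0
```

```bash
python3 - <<'E'
from h import *
s=telemetry.state();t=s['tcp_pos'];print(s['clock'],t,s['gripper_width'],s['qpos'].round(2))
a,o=blob('scene','pics/sc12.png',t,CX);cv2.imwrite('pics/sc13.png',a)
for z in np.arange(-.1,-.02,.005):
    r=o[(o[:,1]>=z)&(o[:,1]<z+.005)]
    if len(r): print(z.round(3),len(r),r[:,0].min().round(4),r[:,0].max().round(4))
print(move(peg(1,-.045,.1605),downf(RY,.15)))
E
```

```text
27.925 [ 0.53204596 -0.12502528  0.22860597] 0.03032330318078161 [ 0.91  0.42 -1.03  1.85  0.49  0.97  1.05]
-0.1 11 -0.0114 0.0318
-0.095 17 -0.0048 0.0322
-0.09 19 -0.0011 0.0326
-0.085 11 -0.019 0.0298
-0.08 15 -0.0251 0.0274
-0.075 9 -0.003 0.0278
-0.07 2 -0.0024 -0.0022
-0.065 3 -0.0019 0.0285
-0.06 4 -0.0199 0.0048
-0.055 3 -0.0165 0.02
-0.05 2 0.0025 0.0053
-0.035 1 0.0068 0.0068
-0.03 1 0.0103 0.0103
-0.025 3 -0.0226 0.0138
(array([155. , 367.1,  44.5]), array([-0.016, -0.002, -0.091]))
```

>>> servo_tool(offset=[[50,20,-20],[100,50,-20],[140,85,0],[150,140,10],[155,195,20],[155,250,30],[155,305,40],[155,350,44]], delta_rot=[[0,0,-0.05],[-0.016,0,-0.091],[-0.016,0,-0.091],[-0.016,0,-0.091],[-0.016,0,-0.091],[-0.016,0,-0.091],[-0.016,0,-0.091],[-0.016,0,-0.091]], claw=[20,20,20,20,20,20,20,20])

```text
clock: 28.98
tcp_pos: [0.4573, 0.2498, 0.16]
tool_rot: [0.157, 2.99, -0.012]
force: [0.6, -1.0, 0.3]
gripper_width: 0.0301
gripper_force: 30.0
```

```bash
python3 - <<'E'
from h import *
s=telemetry.state();t=s['tcp_pos'];print(s['clock'],t,s['gripper_width'],s['tool_rot'],s['qpos'].round(2))
print(move(peg(1,-.045,.1215),downf(RY,.15)))
E
```

```text
28.975 [0.4573146  0.24977404 0.15997867] 0.030128987787218883 [ 0.1573443   2.99032424 -0.01166427] [ 0.07  0.48 -0.98  1.97  0.66  0.91  0.2 ]
(array([ 3.7, 14.4, 38.4]), array([ 0.   , -0.003,  0.002]))
```

>>> servo_tool(offset=[[4,15,20],[4,15,38],[4,15,38],[4,15,38],[-16,15,41],[-24,15,42.2],[-30,15,43.1],[-36,15,44]], delta_rot=[[0,-0.003,0.002],[0,-0.003,0.002],[0,-0.003,0.002],[0,-0.003,0.002],[0,-0.003,0.002],[0,-0.003,0.002],[0,-0.003,0.002],[0,-0.003,0.002]], claw=[20,20,20,20,20,20,20,20])

```text
clock: 29.98
tcp_pos: [0.5016, 0.2581, 0.1237]
tool_rot: [0.163, 2.985, -0.01]
force: [-2.9, 1.8, -4.0]
gripper_width: 0.0302
gripper_force: 30.0
```

>>> servo_tool(offset=[[-5,0,0.7],[-10,0,1.5],[-15,0,2.2],[-15,0,2.2]], delta_rot=[[0,0,0],[0,0,0],[0,0,0],[0,0,0]], claw=[20,20,20,20])

```text
clock: 30.48
tcp_pos: [0.5174, 0.2559, 0.124]
tool_rot: [0.164, 2.984, -0.011]
force: [0.2, 0.2, -0.9]
gripper_width: 0.0301
gripper_force: 30.0
```

```bash
python3 - <<'E'
from h import *
s=telemetry.state();print(s['clock'],s['tcp_pos'],s['force'],s['ft_torque'],s['gripper_width'])
q=s['tcp_pos']-ball(1);print(q@RX,q@RYv,q[2]+.025)
E
```

```text
30.475 [0.51738242 0.25593201 0.12395926] [ 0.2166594   0.21440841 -0.93424314] [ 0.12723174  0.02736536 -0.00287778] 0.030107601001817683
0.012106943994336119 -0.0019084727617947276 0.0029592613749999733
```

>>> servo_tool(offset=[[-8,1,1.2],[-16,1,2.4],[-16,1,2.4],[-16.8,1,7.5],[-17.2,1,10.5],[-17.2,1,10.5],[-17.2,1,10.5]], delta_rot=[[0,0,0],[0,0,0],[0,0,0],[0,0,0],[0,0,0],[0,0,0],[0,0,0]], claw=[20,20,20,20,20,20,20])

```text
clock: 31.35
tcp_pos: [0.5352, 0.2554, 0.1161]
tool_rot: [0.163, 2.985, -0.011]
force: [1.0, 0.7, -0.9]
gripper_width: 0.0305
gripper_force: 30.0
```

```bash
python3 - <<'E'
from h import *
s=telemetry.state();t=s['tcp_pos'];print(s['clock'],t,s['force'],s['tool_rot'])
q=t-ball(1);print(q@RX,q@RYv,q[2]+.025)
a,o=blob('scene','pics/sc12.png',t,RX)
a=np.ascontiguousarray(a);cv2.imwrite('pics/sc14.png',a)
b=vision.get_image('side')[...,::-1]
cv2.imwrite('pics/c14.png',np.hstack([cv2.resize(a[190:330,220:360],None,fx=3,fy=3),cv2.resize(b[210:350,260:380],None,fx=3,fy=3)]))
E
```

```text
31.35 [0.53519695 0.25536699 0.11614649] [ 0.96327336  0.73330858 -0.90698568] [ 0.16271525  2.9846727  -0.01051279]
0.029879936282720072 -0.0005677490176298143 -0.004853513702630173
```

View pics/c14.png

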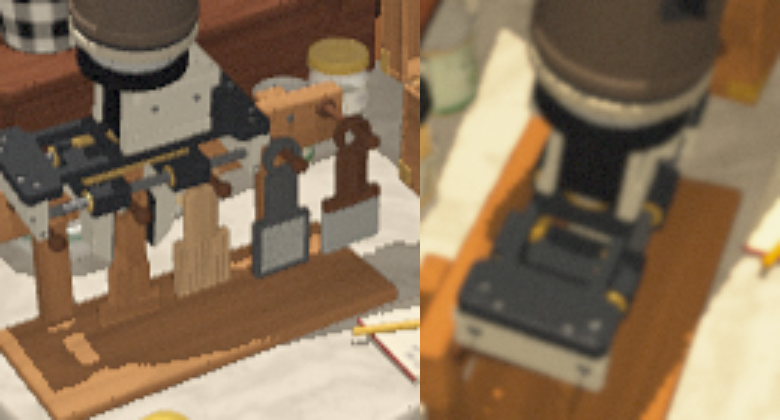

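The picture shows the scraper (348,195), grater (282,215) and paddle (202,240) hanging, and the spatula at (130,260) with peg 1's ball showing in front of it, so it's threaded. Releasing.

>>> servo_tool(offset=[[0,0,0],[0,0,0],[0,0,0],[-3,0,-20],[-6,0,-45],[-12,0,-80],[-16,0,-110],[-16,0,-110]], delta_rot=[[0,0,0],[0,0,0],[0,0,0],[0,0,0],[0,0,0],[0,0,0],[0,0,0],[0,0,0]], claw=[42,42,42,42,42,42,42,42])

```text
clock: 32.45
tcp_pos: [0.5352, 0.2566, 0.2312]
tool_rot: [0.163, 2.98, -0.006]
force: [0.8, 0.0, 0.2]
gripper_width: 0.0419
gripper_force: 0.0
```

```bash
python3 - <<'E'
from h import *
s=telemetry.state();print(s['clock'],s['tcp_pos'])
print(move(grasp('turner',.12),downf(CY,.15)))
a=vision.get_image('scene')[...,::-1];cv2.imwrite('pics/sc15.png',a);b=cv2.imread('pics/sc12.png')
for i in(1,):
  eye=peg(i,.029,.140)
  for z in (.12,.0975,.06,.042): p=proj('scene',eye*[1,1,0]+[0,0,z]);print(i,z,p,a[int(p[1]),int(p[0])],b[int(p[1]),int(p[0])])
p=proj('scene',grasp('turner',.0)*[1,1,0]+[0,0,.121]).round().astype(int);print('turner',p,a[p[1],p[0]],b[p[1],p[0]])
E
```

```text
32.45 [0.53521887 0.25664941 0.23117928]
(array([ -64.3, -381. ,   37. ]), array([0.018, 0.007, 0.089]))
1 0.12 [262.14224621 264.72204111] [ 53  89 130] [115 130 141]
1 0.0975 [262.63268691 273.21197886] [ 52  85 124] [120 134 145]
1 0.06 [263.42884997 286.99422583] [ 45  81 122] [ 46  74 113]
1 0.042 [263.80189457 293.45193912] [ 53  85 123] [ 92 147 204]
turner [379 210] [139 187 227] [137 185 225]
```

>>> servo_tool(offset=[[20,-50,-10],[20,-110,-10],[10,-170,-10],[0,-230,0],[-20,-290,10],[-40,-345,20],[-55,-381,30],[-63,-381,37]], delta_rot=[[0,0,0.05],[0.018,0.007,0.089],[0.018,0.007,0.089],[0.018,0.007,0.089],[0.018,0.007,0.089],[0.018,0.007,0.089],[0.018,0.007,0.089],[0.018,0.007,0.089]], claw=[46,46,46,46,46,46,46,46])

```text
clock: 33.5
tcp_pos: [0.5598, -0.1351, 0.1983]
tool_rot: [0.308, 2.983, -0.028]
force: [0.0, 0.1, 0.2]
gripper_width: 0.046
gripper_force: 0.0
```

```bash
python3 - <<'E'
from h import *
s=telemetry.state();print(s['clock'],s['tcp_pos'],s['qpos'].round(2),s['force'])
print(move(grasp('turner',0),downf(CY,.15)))
E
```

```text
33.5 [ 0.55980725 -0.13505402  0.19830946] [ 0.84  0.5  -0.97  1.82  0.56  0.95  1.01] [0.03244028 0.12294867 0.16159637]
(array([ 14.8,   6.5, 114.3]), array([-0.005, -0.007, -0.005]))
```

>>> servo_tool(offset=[[0,0,0],[0,0,0]], delta_rot=[[0,0,0],[0,0,0]], claw=[46,46])

```text
clock: 33.75
tcp_pos: [0.5602, -0.129, 0.2001]
tool_rot: [0.294, 2.982, -0.026]
force: [-1.0, 0.4, 0.2]
gripper_width: 0.0458
gripper_force: 0.0
```

```bash
python3 - <<'E'
from h import *
s=telemetry.state();print(s['clock'],s['tcp_pos'],s['qvel'].round(2))
print(move(grasp('turner',0),downf(CY,.15)))
E
```

```text
33.75 [ 0.56018979 -0.12895199  0.2000944 ] [ 0.   -0.01  0.   -0.    0.    0.    0.  ]
(array([ 14.4,   0.3, 116.2]), array([-0.002, -0.004,  0.003]))
```

>>> servo_tool(offset=[[5,0,45],[10,0,90],[14.5,0,116],[14.5,0,116],[14.5,0,116],[14.5,0,116],[14.5,0,116],[14.5,0,116]], delta_rot=[[0,0,0],[0,0,0],[0,0,0],[0,0,0],[0,0,0],[0,0,0],[0,0,0],[0,0,0]], claw=[46,46,46,46,20,20,20,20], force=30)

```text
clock: 34.75
tcp_pos: [0.564, -0.1316, 0.0844]
tool_rot: [0.298, 2.979, -0.027]
force: [0.2, 0.8, 7.7]
gripper_width: 0.0303
gripper_force: 30.0
```

>>> servo_tool(offset=[[0,0,0],[-4,0,-25],[-10,0,-65],[-16,0,-105],[-22,0,-145],[-22,0,-145],[-22,0,-145]], delta_rot=[[0,0,0],[0,0,0],[0,0,0],[0,0,0],[0,0,0],[0,0,0],[0,0,0]], claw=[20,20,20,20,20,20,20])

```text
clock: 35.62
tcp_pos: [0.5631, -0.1318, 0.2292]
tool_rot: [0.299, 2.982, -0.028]
force: [-0.3, 0.1, -1.0]
gripper_width: 0.0305
gripper_force: 30.0
```

```bash
python3 - <<'E'
from h import *
s=telemetry.state();t=s['tcp_pos'];print(s['clock'],t,s['gripper_width'],s['qpos'].round(2))
a,o=blob('scene','pics/sc15.png',t,CX);cv2.imwrite('pics/sc16.png',a)
for z in np.arange(-.1,-.02,.005):
    r=o[(o[:,1]>=z)&(o[:,1]<z+.005)]
    if len(r): print(z.round(3),len(r),r[:,0].min().round(4),r[:,0].max().round(4))
print(move(peg(0,-.045,.1605),downf(RY,.15)))
E
```

```text
35.625 [ 0.56307546 -0.13180617  0.2291938 ] 0.030466210555701565 [ 0.85  0.47 -1.    1.78  0.52  1.01  1.04]
-0.1 26 -0.0101 0.0337
-0.095 17 -0.0032 0.0308
-0.09 1 -0.0216 -0.0216
-0.085 8 -0.0243 0.0225
-0.08 26 -0.0241 0.0258
-0.075 22 -0.0267 0.0262
-0.07 16 -0.0262 0.0266
-0.065 17 -0.0259 0.0297
-0.06 16 -0.0254 0.0241
-0.055 18 -0.0281 0.0276
-0.05 19 -0.0243 0.028
-0.045 18 -0.027 0.0254
-0.04 19 -0.0267 0.0256
-0.035 22 -0.0262 0.0258
-0.03 20 -0.0194 0.0172
-0.025 20 -0.0191 0.0145
(array([192.3, 433.5,  39.2]), array([-0.017, -0.006, -0.091]))
```

>>> servo_tool(offset=[[55,15,-20],[110,30,-20],[160,60,0],[185,110,10],[192,165,20],[192,220,30],[192,275,35],[192,330,39]], delta_rot=[[0,0,-0.05],[-0.017,-0.006,-0.091],[-0.017,-0.006,-0.091],[-0.017,-0.006,-0.091],[-0.017,-0.006,-0.091],[-0.017,-0.006,-0.091],[-0.017,-0.006,-0.091],[-0.017,-0.006,-0.091]], claw=[20,20,20,20,20,20,20,20])

```text
clock: 36.67
tcp_pos: [0.448, 0.2296, 0.1604]
tool_rot: [0.16, 2.988, -0.015]
force: [-0.3, -0.6, -0.4]
gripper_width: 0.0303
gripper_force: 30.0
```

>>> servo_tool(offset=[[0,50,0],[0,90,0],[0,103,0],[0,103,0],[0,103,0]], delta_rot=[[0,0,0],[0,0,0],[0,0,0],[0,0,0],[0,0,0]], claw=[20,20,20,20,20])

```text
clock: 37.3
tcp_pos: [0.4594, 0.3289, 0.1614]
tool_rot: [0.162, 2.986, -0.015]
force: [1.0, -0.2, 0.8]
gripper_width: 0.0305
gripper_force: 30.0
```

```bash
python3 - <<'E'
from h import *
s=telemetry.state();t=s['tcp_pos'];print(s['clock'],t,s['gripper_width'],s['tool_rot'],s['qpos'].round(2))
print(move(peg(0,-.045,.1215,.0005),downf(RY,.15)))
E
```

```text
37.3 [0.4594114  0.32890605 0.16142891] 0.030505439819505112 [ 0.16188517  2.98624903 -0.01503416] [-0.12  0.54 -0.94  1.86  0.69  0.99  0.09]
(array([-2.2,  2.1, 40.7]), array([-0.002,  0.001, -0.001]))
```

>>> servo_tool(offset=[[-2,2,20],[-2,2,41],[-2,2,41],[-2,2,41],[-2,2,41],[-2,2,41]], delta_rot=[[0,0,0],[0,0,0],[0,0,0],[0,0,0],[0,0,0],[0,0,0]], claw=[20,20,20,20,20,20])

```text
clock: 38.05
tcp_pos: [0.4678, 0.3322, 0.1223]
tool_rot: [0.16, 2.985, -0.011]
force: [-0.7, 0.5, -0.2]
gripper_width: 0.0301
gripper_force: 30.0
```

```bash
python3 - <<'E'
from h import *
s=telemetry.state();print(s['clock'],s['tcp_pos'],s['force'])
q=s['tcp_pos']-ball(0);print(q@RX,q@RYv,q[2]+.025)
print(move(peg(0,-.02,.1215,.0005),downf(RY,.15)));print(move(peg(0,.012,.1215,.0005),downf(RY,.15)))
E
```

```text
38.05 [0.46782865 0.33219165 0.12231998] [-0.72140057  0.52935897 -0.15257393]
-0.04530764558621191 0.0026228895713023975 0.0013199803567547422
(array([-24.9,  -2.1,   4.6]), array([ 0.001,  0.002, -0.   ]))
(array([-56.5,  -2.1,   9.5]), array([ 0.001,  0.002, -0.   ]))
```

>>> servo_tool(offset=[[-10,-2,2],[-20,-2,4],[-20,-2,4],[-20,-2,4]], delta_rot=[[0,0,0],[0,0,0],[0,0,0],[0,0,0]], claw=[20,20,20,20])

```text
clock: 38.55
tcp_pos: [0.4877, 0.3277, 0.1207]
tool_rot: [0.161, 2.986, -0.012]
force: [1.1, -0.6, -1.3]
gripper_width: 0.0306
gripper_force: 30.0
```

```bash
python3 - <<'E'
from h import *
s=telemetry.state();q=s['tcp_pos']-ball(0);print(q@RX,q@RYv,q[2]+.025,s['force'])
print(move(peg(0,.012,.1215,.0005),downf(RY,.15)))
E
```

```text
-0.025107673664128714 0.0003123659933565686 -0.0002530298569767067 [ 1.12094028 -0.55477751 -1.31896273]
(array([-36.8,   0.2,   4.8]), array([ 0.   ,  0.001, -0.   ]))
```

>>> servo_tool(offset=[[-6,0,0.5],[-12,0,1.2],[-18,0,2],[-24,0,3],[-30,0,4],[-37,0,5],[-37,0,5]], delta_rot=[[0,0,0],[0,0,0],[0,0,0],[0,0,0],[0,0,0],[0,0,0],[0,0,0]], claw=[20,20,20,20,20,20,20])

```text
clock: 39.42
tcp_pos: [0.5255, 0.3235, 0.1214]
tool_rot: [0.162, 2.986, -0.012]
force: [-0.3, 0.9, -1.4]
gripper_width: 0.0304
gripper_force: 30.0
```

>>> servo_tool(offset=[[-8,0,1.2],[-16,0,2.4],[-16,0,2.4],[-16.5,0,5.5],[-16.9,0,8.5],[-16.9,0,8.5],[-16.9,0,8.5]], delta_rot=[[0,0,0],[0,0,0],[0,0,0],[0,0,0],[0,0,0],[0,0,0],[0,0,0]], claw=[20,20,20,20,20,20,20])

```text
clock: 40.3
tcp_pos: [0.5426, 0.3219, 0.1157]
tool_rot: [0.16, 2.986, -0.012]
force: [0.1, -0.6, 0.0]
gripper_width: 0.0306
gripper_force: 30.0
```

```bash
python3 - <<'E'
from h import *
s=telemetry.state();q=s['tcp_pos']-ball(0);print(q@RX,q@RYv,q[2]+.025,s['force'],s['ft_torque'],s['tool_rot'])
E
```

```text
0.030172434828781146 0.0004028276601852155 -0.0053350853369411935 [ 0.11492546 -0.56785964  0.02347106] [ 0.08292005  0.04663099 -0.03283297] [ 0.15982252  2.98595943 -0.01210927]
```

>>> servo_tool(offset=[[0,0,0],[0,0,0],[0,0,0],[-3,0,-20],[-6,0,-45],[-12,0,-80],[-16,0,-110],[-16,0,-110]], delta_rot=[[0,0,0],[0,0,0],[0,0,0],[0,0,0],[0,0,0],[0,0,0],[0,0,0],[0,0,0]], claw=[42,42,42,42,42,42,42,42])

```text
clock: 41.3
tcp_pos: [0.5426, 0.3235, 0.231]
tool_rot: [0.16, 2.982, -0.006]
force: [0.2, -0.5, -0.6]
gripper_width: 0.0417
gripper_force: 0.0
```

```bash
python3 - <<'E'
from h import *
np.set_printoptions(precision=3,suppress=True)
print(tri2([ray('scene',(345,107)),ray('side',(253,62))]),plane(ray('scene',(343,165)),.2))
print('shelf end',tri2([ray('scene',(376,170)),ray('side',(301,132))]))
lug=HG+CX*.0356+[0,0,.159];print(lug,proj('scene',lug),proj('side',lug))
s=telemetry.state();print(s['clock'],s['tcp_pos'])
print(move(lug*[1,1,0]-CX*.05+[0,0,.33],downf(CY,0)))
a=vision.get_image('scene')[...,::-1];cv2.imwrite('pics/sc18.png',a)
b=vision.get_image('side')[...,::-1];cv2.imwrite('pics/sd18.png',b)
u,v=proj('scene',lug).astype(int);u2,v2=proj('side',lug).astype(int)
cv2.imwrite('pics/c18.png',np.hstack([cv2.resize(a[v-20:v+120,215:400],None,fx=3,fy=3),cv2.resize(b[max(v2-70,0):max(v2-70,0)+140,u2-35:u2+35],None,fx=3,fy=3)]))
E
```

```text
(array([ 0.737, -0.153,  0.352]), np.float64(0.0024874459871323615)) [ 0.71  -0.128  0.2  ]
shelf end (array([ 0.655, -0.202,  0.183]), np.float64(0.0012675008547760737))
[ 0.632 -0.146  0.257] [368.389 152.178] [304.643 113.214]
41.3 [0.543 0.324 0.231]
(array([-103.6, -452.2,  -85.8]), array([0.011, 0.155, 0.093]))
```

View pics/c18.png

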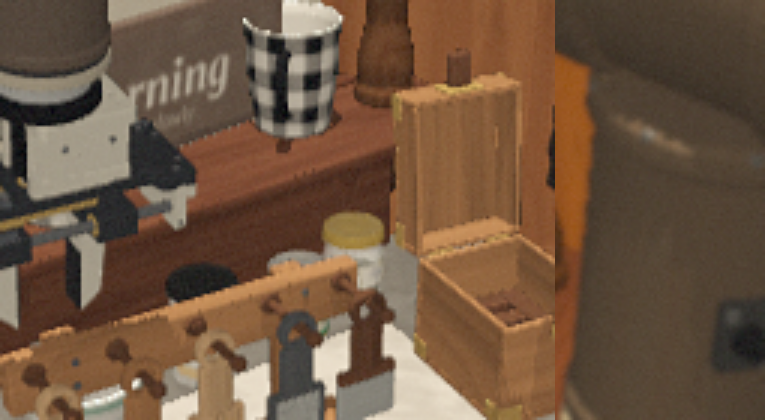

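The picture shows all five tools hanging and the lid fully open, with the lug at scene pixel (368,154), as predicted. I'll grasp the lug and swing the lid back down.

```bash
cat >> h.py <<'E'
LUG=HG+CX*.0356+[0,0,.159]
E
python3 - <<'E'
from h import *
print(move(LUG*[1,1,0]-CX*.12+[0,0,.33],downf(CY,.15)))
E
```

```text
(array([ -35.4, -444.3,  -98.2]), array([0.015, 0.003, 0.092]))
```

>>> servo_tool(offset=[[30,-20,-40],[40,-70,-80],[40,-125,-98],[30,-180,-98],[20,-235,-98],[10,-290,-98],[0,-345,-98],[-20,-400,-98]], delta_rot=[[0,0,0],[0,0,0.05],[0.015,0,0.092],[0.015,0,0.092],[0.015,0,0.092],[0.015,0,0.092],[0.015,0,0.092],[0.015,0,0.092]], claw=[50,50,50,50,50,50,50,50], force=15)

```text
clock: 42.4
tcp_pos: [0.5032, -0.0783, 0.3264]
tool_rot: [0.299, 2.977, -0.026]
force: [1.4, 0.7, 0.7]
gripper_width: 0.0499
gripper_force: 0.0
```

>>> servo_tool(offset=[[-5,-30,0],[-15,-44,0],[-15,-44,0],[-15,-44,0]], delta_rot=[[0,0,0],[0,0,0],[0,0,0],[0,0,0]], claw=[50,50,50,50])

```text
clock: 42.9
tcp_pos: [0.51, -0.1203, 0.329]
tool_rot: [0.295, 2.976, -0.023]
force: [-0.1, -0.2, 0.2]
gripper_width: 0.0497
gripper_force: 0.0
```

```bash
python3 - <<'E'
from h import *
s=telemetry.state();print(s['clock'],s['tcp_pos'],s['qpos'].round(2))
print(move(LUG+[0,0,.065],downf(CY,.15)),move(LUG+[0,0,.003],downf(CY,.15)))
E
```

```text
42.9 [ 0.50997388 -0.12028587  0.32896637] [ 0.97  0.26 -1.02  1.74  0.28  1.13  1.25]
(array([-122.2,   -1.1,   25.7]), array([0.   , 0.001, 0.002])) (array([-112.8,   -1.1,   87. ]), array([0.   , 0.001, 0.002]))
```

>>> servo_tool(offset=[[-60,-1,15],[-110,-1,23],[-122,-1,26],[-118,-1,55],[-113,-1,87],[-113,-1,87],[-113,-1,87]], delta_rot=[[0,0,0],[0,0,0],[0,0,0],[0,0,0],[0,0,0],[0,0,0],[0,0,0]], claw=[50,50,50,50,50,50,50])

```text
clock: 43.78
tcp_pos: [0.6324, -0.1473, 0.2618]
tool_rot: [0.297, 2.974, -0.024]
force: [0.1, -0.5, 0.6]
gripper_width: 0.05
gripper_force: 0.0
```

>>> servo_tool(offset=[[0,0,0],[0,0,0],[0,0,0],[0,0,0],[0,0,0]], delta_rot=[[0,0,0],[0,0,0],[0,0,0],[0,0,0],[0,0,0]], claw=[15,15,15,15,15])

```text
clock: 44.4
tcp_pos: [0.6334, -0.1422, 0.2612]
tool_rot: [0.291, 2.974, -0.013]
force: [2.6, 14.7, -1.6]
gripper_width: 0.0219
gripper_force: 15.0
```

```bash
python3 - <<'E'
from h import *
s=telemetry.state();print(s['clock'],s['tcp_pos'],s['gripper_width'],s['force'],s['qpos'].round(2))
p=s['tcp_pos']-HG;r0=np.array([p@CX,p[2]]);print('rel hinge',r0,np.hypot(*r0))
Rt=R.from_rotvec(s['tool_rot']).inv()
for th in -np.arange(.08,1.69,.08):
    c,sn=np.cos(th),np.sin(th);q=np.array([c*r0[0]+sn*r0[1],-sn*r0[0]+c*r0[1]])-r0
    print(round(th,2),(Rt.apply(q[0]*CX+[0,0,q[1]])*1000).round(0))
E
```

```text
44.4 [ 0.63335128 -0.14217315  0.26122301] 0.021912479624147347 [ 2.56212634 14.71817088 -1.59816547] [ 0.74  0.53 -0.91  1.57  0.5   1.11  1.11]
rel hinge [0.03621268 0.16322301] 0.16719183231349855
-0.08 [13.  0. -4.]
-0.16 [26.  0. -8.]
-0.24 [ 39.   0. -10.]
-0.32 [ 52.   0. -11.]
-0.4 [ 65.   0. -11.]
-0.48 [ 79.   0. -10.]
-0.56 [92.  0. -8.]
-0.64 [105.   1.  -5.]
-0.72 [118.   1.  -1.]
-0.8 [130.   1.   4.]
-0.88 [142.   1.  10.]
-0.96 [154.   1.  17.]
-1.04 [164.   1.  25.]
-1.12 [174.   1.  33.]
-1.2 [184.   1.  43.]
-1.28 [193.   0.  53.]
-1.36 [200.   0.  64.]
-1.44 [207.   0.  75.]
-1.52 [213.   0.  87.]
-1.6 [218.   0. 100.]
-1.68 [222.   0. 112.]
```

>>> servo_tool(offset=[[0,4,0],[13,5,-4],[26,5,-8],[39,5,-10],[52,5,-11],[65,5,-11],[79,5,-10],[92,5,-8]], delta_rot=[[0,0,0],[0,0,0],[0,0,0],[0,0,0],[0,0,0],[0,0,0],[0,0,0],[0,0,0]], claw=[15,15,15,15,15,15,15,15])

```text
clock: 45.4
tcp_pos: [0.5418, -0.1241, 0.2544]
tool_rot: [0.298, 2.975, -0.023]
force: [2.1, 5.6, 0.6]
gripper_width: 0.0222
gripper_force: 15.0
```

>>> servo_tool(offset=[[13,0,3],[26,0,7],[38,0,12],[50,0,18],[62,0,25],[72,0,33],[82,0,41],[92,0,51]], delta_rot=[[0,0,0],[0,0,0],[0,0,0],[0,0,0],[0,0,0],[0,0,0],[0,0,0],[0,0,0]], claw=[15,15,15,15,15,15,15,15])

```text
clock: 46.4
tcp_pos: [0.4603, -0.108, 0.1895]
tool_rot: [0.299, 2.975, -0.024]
force: [3.6, 4.4, -2.8]
gripper_width: 0.0219
gripper_force: 15.0
```

```bash
python3 - <<'E'
from h import *
s=telemetry.state();print(s['clock'],s['tcp_pos'],s['gripper_width'],s['force'],s['qpos'].round(2))
p=s['tcp_pos']-HG;r0=np.array([p@CX,p[2]]);a=np.arctan2(r0[1],-r0[0]);print('rel hinge',r0,np.hypot(*r0),'lid ~',a-.111)
Rt=R.from_rotvec(s['tool_rot']).inv()
for th in -np.arange(.08,.7,.08):
    c,sn=np.cos(th),np.sin(th);q=np.array([c*r0[0]+sn*r0[1],-sn*r0[0]+c*r0[1]])-r0
    print(round(th,2),(Rt.apply(q[0]*CX+[0,0,q[1]])*1000).round(0))
E
```

```text
46.4 [ 0.4602647  -0.10797307  0.18953225] 0.021945092573867706 [ 3.62472904  4.39519919 -2.81939309] [ 0.93  0.32 -0.99  2.06  0.42  0.79  1.07]
rel hinge [-0.1402182   0.09153225] 0.16744938313321603 lid ~ 0.46733009220254196
-0.08 [ 9.  0. 10.]
-0.16 [16.  0. 21.]
-0.24 [23.  0. 33.]
-0.32 [29.  0. 45.]
-0.4 [34.  0. 57.]
-0.48 [37.  0. 70.]
-0.56 [40.  0. 83.]
-0.64 [42.  0. 97.]
```

>>> servo_tool(offset=[[9,0,10],[16,0,21],[23,0,33],[29,0,45],[34,0,57],[37,0,68],[37,0,70],[37,0,71]], delta_rot=[[0,0,0],[0,0,0],[0,0,0],[0,0,0],[0,0,0],[0,0,0],[0,0,0],[0,0,0]], claw=[15,15,15,15,15,15,15,15])

```text
clock: 47.4
tcp_pos: [0.4352, -0.103, 0.1146]
tool_rot: [0.298, 2.976, -0.025]
force: [-5.4, 5.9, 19.4]
gripper_width: 0.0218
gripper_force: 15.0
```

```bash
python3 - <<'E'
from h import *
s=telemetry.state();print(s['clock'],s['tcp_pos'],s['gripper_width'],s['force'],s['qpos'].round(2))
p=s['tcp_pos']-HG;r0=np.array([p@CX,p[2]]);print(r0,'lid ~',np.arctan2(r0[1],-r0[0])-.111)
a=vision.get_image('scene')[...,::-1];cv2.imwrite('pics/sc20.png',a)
E
```

```text
47.4 [ 0.4351548  -0.10302352  0.11463227] 0.02182455868041532 [-5.4298074   5.89211096 19.36617083] [ 0.82  0.38 -0.88  2.21  0.59  0.61  0.9 ]
[-0.16581089  0.01663227] lid ~ -0.011025720725409638
```

>>> servo_tool(offset=[[0,0,-1],[0,0,-1],[0,0,-1],[0,0,-1],[-4,0,-30],[-12,0,-80],[-20,0,-130],[-20,0,-130]], delta_rot=[[0,0,0],[0,0,0],[0,0,0],[0,0,0],[0,0,0],[0,0,0],[0,0,0],[0,0,0]], claw=[50,50,50,50,50,50,50,50])

```text
clock: 48.45
tcp_pos: [0.438, -0.1037, 0.2488]
tool_rot: [0.3, 2.97, -0.027]
force: [0.0, -0.9, 0.3]
gripper_width: 0.0504
gripper_force: 0.0
```

>>> servo_tool(offset=[[0,-40,-30],[0,-90,-60],[10,-150,-60],[20,-210,-60],[20,-260,-60],[20,-260,-60]], delta_rot=[[0,0,0],[0,0,0],[0,0,0],[0,0,0],[0,0,0],[0,0,0]], claw=[50,50,50,50,50,50])

```text
clock: 49.2
tcp_pos: [0.3535, -0.3563, 0.3003]
tool_rot: [0.31, 2.976, -0.022]
force: [-0.0, 0.4, -0.7]
gripper_width: 0.0503
gripper_force: 0.0
```

```bash
python3 - <<'E'
from h import *
s=telemetry.state();print(s['clock'],s['tcp_pos'],s['force'])
a=vision.get_image('scene')[...,::-1];cv2.imwrite('pics/sc21.png',a);b=cv2.imread('pics/scene0.png')
c=vision.get_image('side')[...,::-1];cv2.imwrite('pics/sd21.png',c);d0=cv2.imread('pics/side0.png')
def diff(x,y,r): u0,u1,v0,v1=r;return (cv2.absdiff(np.ascontiguousarray(x),y).max(2)>35)[v0:v1,u0:u1].mean().round(3)
for n,x,y,r in [('chest scene',a,b,(350,425,192,278)),('chest side',c,d0,(312,395,155,240)),('timer',a,b,(432,465,242,270)),('soap',a,b,(180,217,233,300)),('jars scene',a,b,(265,345,200,225)),('shaker',a,b,(356,380,184,200)),('soap side',c,d0,(190,240,315,400))]: print(n,diff(x,y,r))
ref=cv2.imread('pics/sc18.png')
for i in range(5):
  if i==2: continue
  eye=peg(i,.029,.140)
  print(i,[(a[int(p[1]),int(p[0])].tolist(),ref[int(p[1]),int(p[0])].tolist()) for p in (proj('scene',eye*[1,1,0]+[0,0,z]) for z in (.11,.08,.05))])
E
```

```text
49.2 [ 0.35351697 -0.35626566  0.30031823] [-0.03864725  0.36796218 -0.68149595]
chest scene 0.0
chest side 0.012
timer 0.0
soap 0.004
jars scene 0.0
shaker 0.0
soap side 0.119
0 [([90, 128, 158], [83, 115, 149]), ([94, 133, 167], [83, 119, 151]), ([99, 137, 172], [93, 129, 162])]
1 [([58, 95, 138], [60, 94, 135]), ([61, 95, 138], [58, 90, 129]), ([66, 102, 149], [58, 92, 132])]
3 [([73, 74, 76], [69, 68, 71]), ([64, 68, 67], [64, 67, 70]), ([128, 139, 143], [121, 132, 137])]
4 [([40, 59, 89], [41, 60, 85]), ([42, 54, 85], [45, 57, 87]), ([126, 136, 139], [118, 130, 134])]
```

```bash
python3 -c "
from cell import ticket
print(ticket.finish_job())"
```

```text
the job is handed in; nothing more can be done
None
```

I handed the job in at about 49 s: the scraper, grater, spatula and turner hang on pegs 4, 3, 1 and 0, the paddle is still on peg 2, and the lid is shut. The last images showed the lid and tools as expected and no clear bystander movement (the soap's scene view was unchanged, its side view differed somewhat); finishing returned no verdict.

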